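# Clear the angle-drilling jig and reset its guide carriage

## Robot

A 7-joint arm with a two-finger parallel gripper is mounted at the origin on a cart in front of the work surface, level with it; the furniture and walls round the work are solid. World frame = base frame: x ahead of the robot, y to its left, z up, the work surface at z = 0. Lengths are in m, angles in rad, forces in N, time in s.
With the tool pointing down it reaches from about 0.4 to 0.85 m from the base axis. Payload 10.4 kg.
Tool frame: the origin (TCP) lies midway between the tips of the shut fingers; the grasp point (between the pads) lies 19 mm behind it; z points along the fingers, y is the line along which they close (so a half turn about z gives the same grasp; the last joint's range is limited). The gripper opens to 87 mm and grips with 3 to 60 N. Pads are 19 mm wide; open, the fingers measure 117 mm over their backs; the gripper's body (75 mm by 190 mm) begins 51 mm behind the grasp point.
Start: joints at [-1.251, 0.332, -0.065, 1.46, 0.022, 1.35, -0.088], TCP at [0.21, 0.589, 0.223] pointing down, gripper open.
Joint ranges: [-2.6, 2.6], [-0.5, 2.12], [-1.47, 1.34], [0.16, 2.42], [-1.27, 4.41], [0.06, 2.06], [-2.6, 2.6]. Speed limits (rad/s): [2.22, 2.22, 2.79, 2.79, 3.14, 3.14, 3.14].

## Interface

Orientations are given as a unit quaternion [x, y, z, w].
In Python, from bench import r gives the robot as it stands.
- The arm moves only by the tool apply_moves, never from a script. Its argument "steps" is a list of rows, each a list of 7 numbers: the turn, a rotation vector about the tool's x, y, z in rad, then the shift along the tool's x, y, z in mm, then the opening, from -1 (shut) to 1 (fully open). In form: [[ax, ay, az, x, y, z, claw], ...]. A call has 1 to 20 rows; each row is the pose to reach, as a shift and turn from the pose commanded when the call began, along the tool's axes at that moment; what a row does not reach only later rows make up. A row lasts 1/12 s, in which the tool goes at most 41.7 mm and 7.16 degrees, less where a joint would pass 70% of its speed; a pose out of reach is approached as far as the arm can. A call with a gripper value outside its range is refused whole. The fingers move at their own pace and stop on an object; "force" is the grip in N (left out, the last holds). Time passes only in rows, so rows that repeat a pose let the fingers close. It gives the time, the measured TCP pose, the force, the opening and the grip force at its end, in the units of the state.
- r.read_state(): the state, without advancing time (a new reading comes with each control period).
- r.camera(name): name is "scene" or "top" or "wrist"; returns a dict with "pixels" (400x640x3 uint8, red, green, blue), "z_map" (400x640 float32, m along the optical axis (not along the pixel's ray), 0 where there is no reading), "fovy" (degrees; the focal length in pixels is half the picture's height over the tangent of half this angle, whatever the lens; pixels are square), "cx", "cy" (the principal point, pixels), "position" and "orientation" of the camera in the world. Camera axes: x right, y down, z forward; pixel columns grow to the right and rows downward; lengths in m; the calibration is good to about 2 mm. A picture is of the moment at which its call begins.
- r.close_job(): hands the job in; it is judged then, once.
The state is a dict: "time": time; "joint_positions": joint angles; "joint_vel": joint speeds; "joint_torque": joint torques, N m; "ee_pos": TCP position; "eef_rot": TCP orientation; "ft_force": force on the tool from outside, world axes, zero at the start; "torque": the same for the moment, N m; "width": finger opening in m; "grip_force": force on a finger pad.
Only numpy, scipy, OpenCV 4.12 (cv2) and the standard library are available. Lean on these libraries where they do the work, as an engineer would, in place of code of your own. Each camera call takes 0.05 s, during which the arm holds its last target. There are 200 camera calls.

## Task

The block in the sloping drilling jig is finished. Slide the guide carriage along its rail all the way to the left end stop, lift the block straight out of its pocket and stand it upright, set down and not dropped, on the clear part of the low board beside the block that already stands there. Then slide the carriage back until its pointer lines up with the brass marker clip on the rail; leave the other blocks where they are.

Things in the scene. Friction and masses are not known exactly. Their poses are not given: they have to be found in the camera images.
- jig: Fixed wooden drilling jig on the bench, 265 (y) by 165 mm. Origin on the bench directly under the pocket's centre; x away from the robot, y left along the rail, z up. Its bed slopes at 30 degrees, facing the robot and rising towards +x: in the jig frame its normal is (-0.5, 0, 0.866), uphill is (0.866, 0, 0.5). The bed reaches from y -59 to +206 mm.
- rail_top (a point): Middle of the front top edge of the 12 mm thick aluminium rail, which stands along the bed's upper edge, parallel to the bed's normal. Its front is 58 mm uphill of the pocket's centre, its top 111 mm above the pocket floor along the normal. A gripper coming down vertically on the block would hit it: come in along the bed's normal, tilted 30 degrees.
- pocket (a point): Centre of the pocket floor, 55 mm above the bench. The pocket is 54 mm up the slope, 32 mm along y and 18 mm deep along the bed's normal.
- carriage (a joint): Slide of the guide carriage along jig +y (left), m: 0 = over the pocket, at the right end stop; 0.150 = at the left end stop. About 3 N of friction; stays where left. Aluminium plate 60 mm wide (y), from 35 mm downhill to 55 mm uphill of the pocket's centre, top 77 and underside 69 mm above the pocket floor along the normal. While it stands over the pocket the block cannot come out.
- handle (a point): Grip point of the carriage's dark wooden handle, a rounded bar 18 mm along y and 26 mm along the slope, standing 42 mm up from the plate along the bed's normal. The point is on its centre line, 25 mm above the plate, 17 mm below the handle's top. Take it across y, tilted like the bed. Axes: x uphill, y left, z the bed's normal.
- pointer (a point): Top of the thin dark steel pointer (3 mm wide, 16 mm high) on the carriage's rear shoe, just in front of the rail. It moves with the carriage, so its jig y = the joint value.
- marker_tip (a point): Top of the 3 mm wide fin of the small brass marker clip (12 mm wide) fixed on the rail's top edge; it stands somewhere between 45 and 105 mm of carriage travel and does not move in a run.
- marker: The brass marker clip. Its y axis runs along the rail (left). The carriage is on the mark when the pointer has the same position along y as the clip.
- drilled_block: Finished hardwood block in the jig's pocket, tilted 30 degrees with the bed. 28 mm thick along its x, 50 mm wide at the foot along its y and narrowing upward, 63 mm tall; origin at the centre of its foot, z towards its top. In the pocket its z is the bed's normal and its thickness runs along the rail. Grip it across the thickness about 43 mm above the foot. Under 0.1 kg.
- board: Fixed low plywood board on the bench to the right of the jig, 120 (x) by 160 (y) mm, top 12 mm above the bench; a batten 8 mm wide and 10 mm high runs along its far (+x) edge. Origin in the centre on the bench.
- clear_half (a point): Centre of the clear part of the board's top surface, 35 mm to the left (+y) of the board's centre.
- stood_block: Block of the same kind as the drilled one, standing upright on the right part of the board, about 45 mm right of its centre. Leave it alone.
- bench_block_a: Loose block of the same kind standing on the bench in front of the jig, left. Leave it alone.
- bench_block_b: Loose block of the same kind standing on the bench in front of the jig, right. Leave it alone.
Things that resemble listed ones, but are neither listed nor needed, are in the scene too. Leave any orange look-alike of the drilled_block alone.

How it is judged:
By the outcome, as a careful person would: the job done as asked, in the order asked, and still so for the second after the job is handed in, with the robot touching nothing.
It also fails if it takes over 59 s, if anything falls off the work surface, if the arm or the gripper's body presses on something with over 40 N, if the wrist force passes 120 N, or if a joint passes its speed limit or range.

## Working session

There is one attempt and no reset: what is moved stays moved. The work goes in short steps, Python scripts to look and compute and a tool call to move; the robot and the scene stay as the last step left them, time stands still between calls to the robot, and variables do not carry over. Pictures are saved under pics/ and viewed, at most 10 in all, crops included, and the job is handed in when it is done.

Besides the shell and the picture viewer there is one more tool, called after "Call:" in YAML: its name, and indented under it one key for each argument. apply_moves: Moves the arm, as the interface text tells. Its arguments: {"type":"object","properties":{"steps":{"type":"array","items":{"type":"array","items":{"type":"number"}}},"force":{"type":"number"}},"required":["steps"]}

```bash
ls; mkdir -p pics
cat > h.py <<'E'
import numpy as np, cv2
from scipy.spatial.transform import Rotation as R
from bench import r
def shot(n):
    c=r.camera(n); np.savez(f'{n}.npz',**{k:np.array(v) for k,v in c.items()}); return c
def load(n): return dict(np.load(f'{n}.npz'))
def f(c): return 200/np.tan(np.radians(float(c['fovy']))/2)
def Rc(c):
    o=np.array(c['orientation']); return o if o.shape==(3,3) else R.from_quat(o).as_matrix()
def ray(c,u,v):
    d=np.array([(u-c['cx'])/f(c),(v-c['cy'])/f(c),1.]); return np.array(c['position']),Rc(c)@d
def onz(c,u,v,z):
    p,d=ray(c,u,v); return p+d*(z-p[2])/d[2]
def cloud(c):
    v,u=np.mgrid[:400,:640]; z=c['z_map']
    P=np.stack([(u-c['cx'])/f(c)*z,(v-c['cy'])/f(c)*z,z],-1); return P@Rc(c).T+np.array(c['position'])
def save(c,name,box=None,s=1):
    im=np.array(c['pixels'])[...,::-1]
    if box: u0,v0,u1,v1=box; im=im[v0:v1,u0:u1]
    cv2.imwrite(f'pics/{name}.png',cv2.resize(im,None,fx=s,fy=s,interpolation=cv2.INTER_CUBIC))
E
python3 - <<'E'
from h import *
s=r.read_state(); print(s)
for n in ('scene','top'):
    c=shot(n); save(c,n+'0'); print(n,c['fovy'],c['cx'],c['cy'],c['position'],c['orientation'])
E
```

```text
pics
{'time': 0.0, 'joint_positions': array([-1.25059062,  0.33282484, -0.0646827 ,  1.46094877,  0.02159635,
        1.34988177, -0.08849041]), 'joint_vel': array([ 0.00152277, -0.00070349,  0.00090966, -0.00100912, -0.00069477,
        0.00214931, -0.00047549]), 'joint_torque': array([-7.06859701e-04, -6.23261261e+01,  2.40378000e-02, -3.89890981e+01,
       -6.14654459e-02,  3.99028289e-02,  1.36851104e-04]), 'ee_pos': array([0.20996686, 0.58826836, 0.2217797 ]), 'eef_rot': array([ 1.70558083e-01,  9.85347387e-01, -6.78605188e-04, -8.38078023e-05]), 'ft_force': array([ 0.06009651,  1.23516407, -0.31297341]), 'torque': array([-0.04668747,  0.02157857, -0.06872689]), 'grip_force': 0.0, 'width': 0.08730258159426914}
scene 51.684088878461296 318.9630654177575 200.32005918016324 [ 0.02223939 -0.47484539  0.75843386] [ 0.83691642 -0.3884809   0.16247227 -0.34965162]
top 54.24653743177757 319.5676045489626 200.17895121067613 [ 0.34965508 -0.05933256  1.24037668] [ 0.70986245 -0.70118373  0.04825812 -0.04591115]
```

View pics/scene0.png

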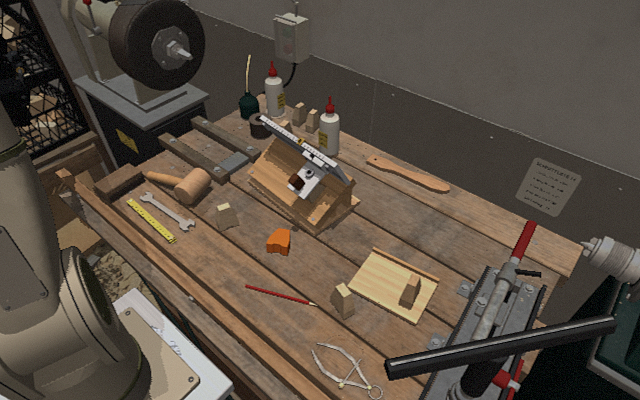

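View pics/top0.png

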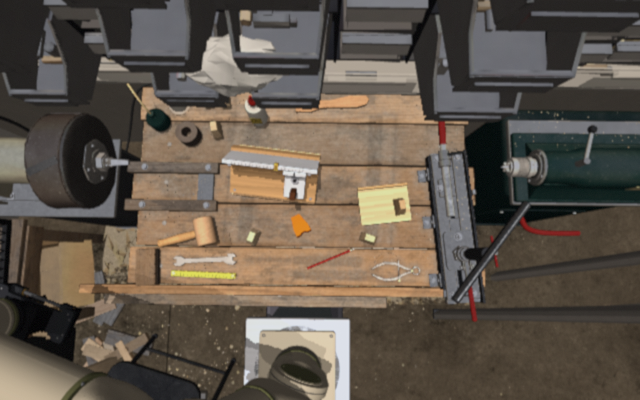

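Scene view: jig at about (305,170), carriage with dark handle at (300,180), board at (395,285) with the stood block (411,290), bench blocks at (227,215) and (343,300), orange look-alike at (279,241). In the top view the jig is at (272,175) and the board at (385,205). I'll enlarge the jig and fit the planes.

Run:
```python
from h import *
c=load('scene'); t=load('top')
a=np.array(c['pixels'])[100:245,235:375,::-1]; b=np.array(t['pixels'])[140:230,215:415,::-1]
A=cv2.resize(a,None,fx=4,fy=4,interpolation=cv2.INTER_CUBIC); B=cv2.resize(b,None,fx=4,fy=4,interpolation=cv2.INTER_CUBIC)
cv2.imwrite('pics/a1.png',A); cv2.imwrite('pics/b1.png',B)
P=cloud(c);Q=cloud(t)
for (u,v) in [(285,120),(350,180),(320,165),(263,150),(250,172),(300,180),(395,285),(340,262),(411,276)]: print('s',u,v,P[v,u].round(3))
for (u,v) in [(223,155),(318,165),(260,160),(240,190),(294,180),(370,210),(400,205),(340,200)]: print('t',u,v,Q[v,u].round(3))
```

```text
s 285 120 [0.821 0.345 0.001]
s 350 180 [ 0.624 -0.063  0.109]
s 320 165 [ 0.562 -0.022  0.173]
s 263 150 [0.664 0.285 0.001]
s 250 172 [0.54  0.201 0.043]
s 300 180 [0.523 0.003 0.14 ]
s 395 285 [ 0.51  -0.276  0.01 ]
s 340 262 [ 0.49  -0.143 -0.004]
s 411 276 [ 0.505 -0.306  0.076]
t 223 155 [0.659 0.252 0.007]
t 318 165 [ 0.604 -0.056  0.121]
t 260 160 [0.607 0.108 0.158]
t 240 190 [0.539 0.184 0.045]
t 294 180 [0.554 0.012 0.141]
t 370 210 [ 0.485 -0.223  0.01 ]
t 400 205 [ 0.494 -0.304  0.077]
t 340 200 [ 0.518 -0.128 -0.003]
```

View pics/a1.png

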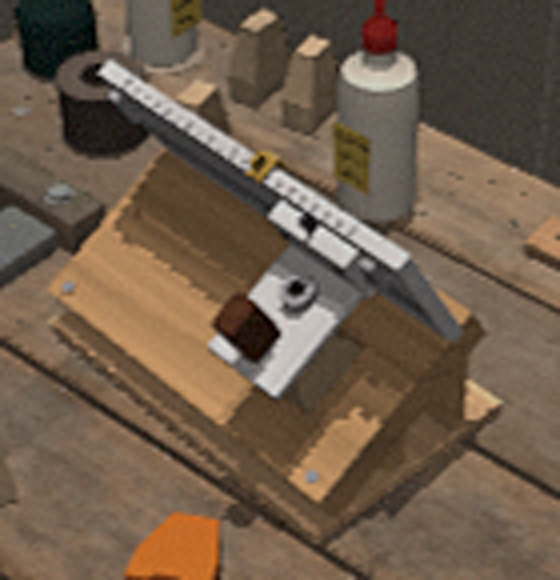

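View pics/b1.png

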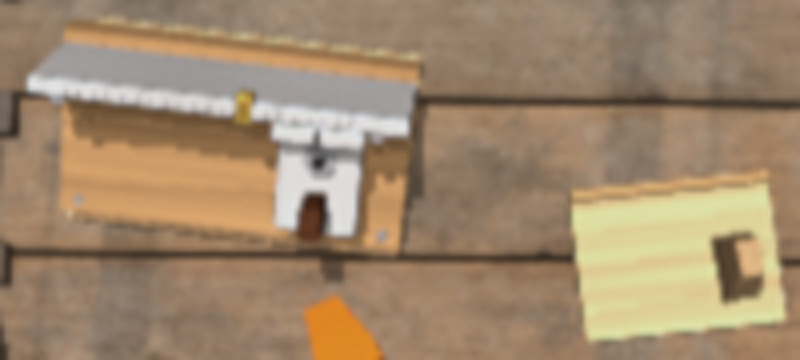

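Crops: the carriage stands at the right end, its dark handle (scene 296,182; top 293,192) is downhill of the bushing, the pointer (scene 312,155) is just in front of the rail, and the brass clip is on the rail (scene 301,141; top 276,166). The stood block is at top (400,205), and the left part of the board is clear. Pale wood blocks behind the rail are look-alikes, not needed. The orange one is at (279,241).

```bash
cat >> h.py <<'E'
def jigR(yaw):  # columns: uphill, left, normal
    return R.from_euler('z',yaw).as_matrix()@np.array([[.8660254,0,-.5],[0,1,0],[.5,0,.8660254]])
E
python3 - <<'E'
from h import *
c=load('scene'); t=load('top'); P=cloud(c); Q=cloud(t)
L=onz(t,222.5,162,.18); Rr=onz(t,317,173.5,.18); L2=onz(c,260,119.5,.18); R2=onz(c,336.5,167,.18)
print('rail',L,Rr,L2,R2,np.linalg.norm(L-Rr))
for a,b in((L,Rr),(L2,R2)): d=a-b; print('yaw',np.degrees(np.arctan2(-d[0],d[1])))
# bed plane fits
for X,poly in((P,[[258,170],[272,152],[300,180],[290,202]]),(Q,[[235,175],[280,180],[280,195],[233,190]])):
    m=np.zeros((400,640),np.uint8); cv2.fillPoly(m,[np.array(poly)],1); q=X[m>0]; q=q[(q[:,2]>.01)&(q[:,2]<.2)]
    k=q.mean(0)
    for _ in range(5):
        n=np.linalg.svd(q-k,full_matrices=False)[2][2]; n*=np.sign(n[2]); e=(q-k)@n; g=abs(e)<2*e.std()+.001; q=q[g]; k=q.mean(0)
    print('bed',n,'yaw',np.degrees(np.arctan2(-n[1],-n[0])),k,len(q))
for c_,u,v in((t,340+0,200),):pass
# board corners
for z,pts in((.012,[(358.7,189.5),(361.5,225),(411.5,220.5),(408,187)]),): 
    for p in pts: print('board top',onz(t,*p,z).round(4))
E
```

```text
rail [0.59528515 0.20849374 0.18      ] [ 0.56618124 -0.05400619  0.18      ] [0.59349954 0.19946374 0.18      ] [ 0.57293237 -0.05963439  0.18      ] 0.26410840465528573
yaw -6.326662815535636
yaw -4.538612180710601
bed [-0.88750633  0.45321573  0.08323474] yaw -27.051672755774863 [0.55460043 0.10234002 0.07308648] 906
bed [-0.50371262  0.05427572  0.86216457] yaw -6.149970237040642 [0.55293622 0.1308399  0.05555871] 742
board top [ 0.5503 -0.1867  0.012 ]
board top [ 0.4372 -0.1954  0.012 ]
board top [ 0.4533 -0.3533  0.012 ]
board top [ 0.5604 -0.3441  0.012 ]
```

Run:
```python
from h import *
c=load('scene'); t=load('top')
yaw=np.radians(-6.2); O=np.array([.578,.0036,.055]); J=jigR(yaw)
for nm,k in(('s',c),('t',t)):
    X=(cloud(k)-O)@J*1000; im=np.array(k['pixels']).astype(int); hsv=cv2.cvtColor(np.array(k['pixels']),cv2.COLOR_RGB2HSV)
    inb=(abs(X[...,0])<70)&(X[...,1]>-75)&(X[...,1]<220)
    n=X[...,2]
    pl=inb&(abs(n-77)<6)&(X[...,0]<40); q=X[pl]; print(nm,'plate',len(q),np.percentile(q,[2,50,98],0).round(1).tolist())
    hd=inb&(n>100)&(X[...,0]<30); q=X[hd]; print('handle>100',len(q),np.percentile(q,[5,50,95],0).round(1).tolist() if len(q) else '')
    vv,uu=np.nonzero(hd); print(uu.min(),uu.max(),vv.min(),vv.max()) if len(uu) else 0
    rl=inb&(n>100)&(X[...,0]>40); q=X[rl]; print('rail',len(q),np.percentile(q,[2,50,98],0).round(1).tolist())
    bd=inb&(n<30)&(n>5)&(X[...,1]>50); q=X[bd]; print('bed',len(q),np.percentile(q,[2,50,98],0).round(1).tolist())
    br=(hsv[...,0]>18)&(hsv[...,0]<32)&(hsv[...,1]>150)&(hsv[...,2]>90)&(X[...,0]>40)&(X[...,0]<85)&(n>90)&(n<150)&inb
    vv,uu=np.nonzero(br); print('brass',len(uu),uu.mean(),vv.mean(),uu.min(),uu.max(),vv.min(),vv.max(),np.median(X[br],0).round(1))
    # bench
    bz=cloud(k); print('bench z',np.median(bz[...,2][(abs(bz[...,2])<.012)]))
    # board block
    W=cloud(k); m=(W[...,0]>.43)&(W[...,0]<.57)&(W[...,1]<-.18)&(W[...,1]>-.36)&(W[...,2]>.04)&(W[...,2]<.1); q=W[m]; print('stood',len(q),np.percentile(q,[5,50,95],0).round(3).tolist())
```

```text
s plate 520 [[-33.4, -27.9, 72.4], [6.5, -8.5, 76.2], [38.6, 29.8, 81.2]]
handle>100 120 [[-25.6, -7.5, 102.1], [-13.6, -4.0, 116.0], [-2.0, 7.2, 119.6]]
288 301 173 186
rail 698 [[44.1, -57.5, 101.0], [60.9, 24.5, 109.5], [69.5, 194.5, 119.6]]
bed 1969 [[-62.5, 58.5, 13.9], [-6.5, 134.8, 17.2], [57.6, 202.8, 20.8]]
brass 16 299.5625 141.75 297 302 138 144 [ 64.5  51.4 115.2]
bench z -0.00011506984393760966
stood 320 [[0.477, -0.327, 0.042], [0.487, -0.318, 0.065], [0.512, -0.307, 0.076]]
t plate 331 [[-35.0, -24.0, 74.4], [-0.4, -1.3, 78.4], [29.2, 34.0, 82.3]]
handle>100 372 [[-69.8, 0.8, 117.6], [-68.0, 193.7, 763.9], [-7.1, 218.4, 775.7]]
70 295 190 399
rail 632 [[43.4, -49.8, 101.5], [62.0, 47.9, 111.2], [68.6, 200.7, 118.8]]
bed 1543 [[-65.4, 53.1, 15.2], [-17.6, 128.9, 19.8], [68.3, 205.4, 25.7]]
brass 13 275.38461538461536 167.6153846153846 274 276 165 170 [ 63.8  56.  117.6]
bench z 0.00023504607875324268
stood 139 [[0.476, -0.32, 0.042], [0.494, -0.307, 0.067], [0.515, -0.298, 0.077]]
```

```bash
cat >> h.py <<'E'
YAW=np.radians(-6.2); O=np.array([.578,.0036,.055]); J=jigR(YAW)
TJ=J@np.array([[-1,0,0],[0,1,0],[0,0,-1.]])  # tool aligned to jig
def goto(p,Rt):
    s=r.read_state(); Rn=R.from_quat(s['eef_rot']).as_matrix()
    rv=R.from_matrix(Rn.T@Rt).as_rotvec(); d=Rn.T@(np.array(p)-s['ee_pos'])*1000
    print('t',s['time'],'row',rv.round(4).tolist(),d.round(1).tolist(),'w',s['width'],'F',s['ft_force'].round(1)); 
def J2w(x,y,n): return O+J@np.array([x,y,n])/1000
E
python3 - <<'E'
from h import *
print(J2w(-14,0,173)); goto(J2w(-14,0,173),TJ)
E
```

```text
[0.4799525  0.01425137 0.19782239]
t 0.1 row [-0.0627, -0.5213, -0.2289] [-447.2, -449.9, 24.6] w 0.08735123369066511 F [ 0.2 -0.3 -0.7]
```

Call:
apply_moves:
  steps:
    - [-0.06,-0.52,-0.23,-447,-450,25,1]
    - [-0.06,-0.52,-0.23,-447,-450,25,1]
    - [-0.06,-0.52,-0.23,-447,-450,25,1]
    - [-0.06,-0.52,-0.23,-447,-450,25,1]
    - [-0.06,-0.52,-0.23,-447,-450,25,1]
    - [-0.06,-0.52,-0.23,-447,-450,25,1]
    - [-0.06,-0.52,-0.23,-447,-450,25,1]
    - [-0.06,-0.52,-0.23,-447,-450,25,1]
    - [-0.06,-0.52,-0.23,-447,-450,25,1]
    - [-0.06,-0.52,-0.23,-447,-450,25,1]
    - [-0.06,-0.52,-0.23,-447,-450,25,1]
    - [-0.06,-0.52,-0.23,-447,-450,25,1]
    - [-0.06,-0.52,-0.23,-447,-450,25,1]
    - [-0.06,-0.52,-0.23,-447,-450,25,1]
    - [-0.06,-0.52,-0.23,-447,-450,25,1]
    - [-0.06,-0.52,-0.23,-447,-450,25,1]
    - [-0.06,-0.52,-0.23,-447,-450,25,1]
    - [-0.06,-0.52,-0.23,-447,-450,25,1]
    - [-0.06,-0.52,-0.23,-447,-450,25,1]
    - [-0.06,-0.52,-0.23,-447,-450,25,1]

```text
time: 1.77
ee_pos: [0.4795, 0.0159, 0.1974]
eef_rot: [0.051, 0.965, -0.015, 0.258]
ft_force: [-0.5, 0.9, -0.0]
width: 0.0868
grip_force: 0.0
```

Run:
```python
from h import *
goto(J2w(-14,0,173),TJ); c=shot('wrist'); save(c,'w0'); print(c['fovy'],c['position'],Rc(c))
X=(cloud(c)-O)@J*1000
for u,v in [(320,200),(320,100),(200,200),(440,200),(320,300),(100,100),(540,100)]: print(u,v,X[v,u].round(1))
```

```text
t 1.7667 row [-0.0002, -0.0013, 0.0033] [-0.7, -1.6, 0.0] w 0.08675008284764366 F [-0.5  0.9 -0. ]
59.25824301368906 [0.32612688 0.03160244 0.29632281] [[ 1.04646881e-01  6.69602859e-01  7.35310167e-01]
 [ 9.94509430e-01 -7.03439395e-02 -7.74772468e-02]
 [-1.54372036e-04  7.39380647e-01 -6.73287631e-01]]
320 200 [-26.6  -0.9 107.6]
320 100 [-88.5  -1.8 -15.1]
200 200 [  35.8 -154.   -88.5]
440 200 [  1.7 112.6  17. ]
320 300 [-4.740e+01  1.000e-01  2.579e+02]
100 100 [ -88.3 -203.8   -0.6]
540 100 [-89.2 207.1 -11. ]
```

View pics/w0.png

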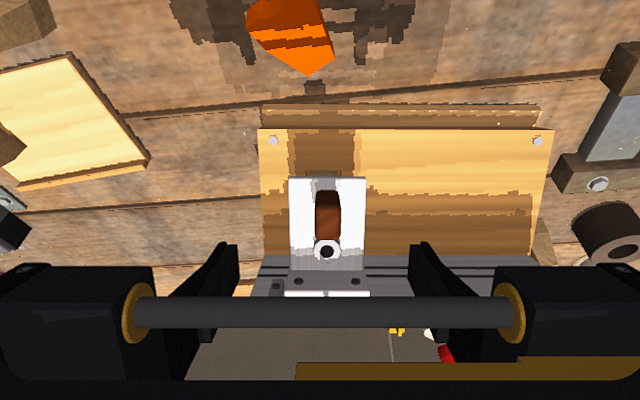

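Wrist view: handle between the open fingers at (328,215), plate from column 290 to 366, bed edges at columns 258 and 552, brass clip at (397,330), orange look-alike at (290,35), board at upper left.

Run:
```python
from h import *
c=load('wrist'); X=(cloud(c)-O)@J*1000; n=X[...,2]
def onn(u,v,h): # jig coords on normal-height plane
    p,d=ray(c,u,v); p=(p-O)@J*1000; d=d@J; return (p+d*(h-p[2])/d[2]).round(1)
for u,v in [(258,129),(552,129),(273,140),(537,141)]: print('bed',onn(u,v,18))
for u,v in [(290,178),(366,178),(290,262),(365,262)]: print('plate',onn(u,v,77))
m=(n>105)&(n<125)&(X[...,0]<20)&(abs(X[...,1])<30); q=X[m]; print('handle',np.percentile(q,[2,50,98],0).round(1).tolist())
hs=np.array(c['pixels']).max(-1)
m2=(hs<110)&(np.indices(hs.shape)[1]>305)&(np.indices(hs.shape)[1]<350)&(np.indices(hs.shape)[0]>180)&(np.indices(hs.shape)[0]<242)
v,u=np.nonzero(m2); print(u.min(),u.max(),v.min(),v.max())
for a in [(315,238),(341,238),(316,193),(340,193)]: print('h',onn(*a,119),onn(*a,77))
m=(abs(n-77)<4)&(X[...,0]<40)&(abs(X[...,1])<60); q=X[m]; print('plate',np.percentile(q,[1,50,99],0).round(1).tolist())
```

```text
bed [-64.4 -56.7  18. ]
bed [-65.2 205.2  18. ]
bed [-54.7 -43.8  18. ]
bed [-54.5 193.8  18. ]
plate [-34.4 -23.8  77. ]
plate [-34.5  33.7  77. ]
plate [ 36.3 -25.6  77. ]
plate [36.1 35.7 77. ]
handle [[-26.9, -4.2, 107.4], [-16.9, 4.4, 118.5], [-3.0, 13.0, 120.3]]
315 340 190 241
h [ -3.6  -4.2 119. ] [14.9 -5.1 77. ]
h [ -3.6  13.2 119. ] [14.8 15.7 77. ]
h [-35.   -3.4 119. ] [-22.6  -4.2  77. ]
h [-35.  12. 119.] [-22.6  14.2  77. ]
plate [[-34.8, -24.9, 74.8], [-2.3, 2.7, 77.1], [39.5, 33.9, 78.7]]
```

Run:
```python
from h import *
goto(J2w(-15.5,4.5,173),TJ);goto(J2w(-15.5,4.5,85),TJ)
```

```text
t 1.8167 row [-0.0003, -0.0013, 0.0033] [0.8, 3.0, -0.0] w 0.08708845125862857 F [-0.7 -0.4 -0.5]
t 1.8167 row [-0.0003, -0.0013, 0.0033] [0.7, 3.0, 88.0] w 0.08708845125862857 F [-0.7 -0.4 -0.5]
```

Call:
apply_moves:
  steps:
    - [0,0,0,1,3,20,1]
    - [0,0,0,1,3,45,1]
    - [0,0,0,1,3,65,1]
    - [0,0,0,1,3,78,1]
    - [0,0,0,1,3,85,1]
    - [0,0,0,1,3,88,1]
    - [0,0,0,1,3,88,1]
    - [0,0,0,1,3,88,-1]
    - [0,0,0,1,3,88,-1]
    - [0,0,0,1,3,88,-1]
    - [0,0,0,1,3,88,-1]
    - [0,0,0,1,3,88,-1]
    - [0,0,0,1,3,88,-1]
    - [0,0,0,1,3,88,-1]
    - [0,0,0,1,3,88,-1]
    - [0,0,0,1,3,88,-1]
    - [0,0,0,1,3,88,-1]
  force: 25

```text
time: 3.23
ee_pos: [0.5229, 0.0128, 0.1207]
eef_rot: [0.052, 0.965, -0.015, 0.258]
ft_force: [-0.2, -0.1, -0.2]
width: 0.0284
grip_force: 0.0
```

Call:
apply_moves:
  steps:
    - [0,0,0,0,0,0,-1]
    - [0,0,0,0,0,0,-1]
    - [0,0,0,0,0,0,-1]
    - [0,0,0,0,0,0,-1]
    - [0,0,0,0,0,0,-1]

```text
time: 3.65
ee_pos: [0.5229, 0.0131, 0.1207]
eef_rot: [0.052, 0.965, -0.014, 0.258]
ft_force: [1.2, 2.2, -1.8]
width: 0.0176
grip_force: 25.0
```

Call:
apply_moves:
  steps:
    - [0,0,0,0,6,0,-1]
    - [0,0,0,0,16,0,-1]
    - [0,0,0,0,30,0,-1]
    - [0,0,0,0,45,0,-1]
    - [0,0,0,0,60,0,-1]
    - [0,0,0,0,75,0,-1]
    - [0,0,0,0,90,0,-1]
    - [0,0,0,0,105,0,-1]
    - [0,0,0,0,118,0,-1]
    - [0,0,0,0,128,0,-1]
    - [0,0,0,0,135,0,-1]
    - [0,0,0,0,138,0,-1]
    - [0,0,0,0,140,0,-1]

```text
time: 4.73
ee_pos: [0.5381, 0.1524, 0.1207]
eef_rot: [0.052, 0.965, -0.015, 0.258]
ft_force: [-3.4, -2.8, 7.2]
width: 0.018
grip_force: 25.0
```

Call:
apply_moves:
  steps:
    - [0,0,0,0,2,0,-1]
    - [0,0,0,0,4,0,-1]
    - [0,0,0,0,6,0,-1]
    - [0,0,0,0,7,0,-1]
    - [0,0,0,0,8,0,-1]
    - [0,0,0,0,8,0,-1]

```text
time: 5.23
ee_pos: [0.5389, 0.1599, 0.1207]
eef_rot: [0.052, 0.965, -0.015, 0.258]
ft_force: [-2.7, -0.9, 4.9]
width: 0.0179
grip_force: 25.0
```

Call:
apply_moves:
  steps:
    - [0,0,0,0,1,0,-1]
    - [0,0,0,0,2,0,-1]
    - [0,0,0,0,3,0,-1]
    - [0,0,0,0,4,0,-1]
    - [0,0,0,0,4,0,-1]

```text
time: 5.65
ee_pos: [0.539, 0.1602, 0.1206]
eef_rot: [0.054, 0.965, -0.017, 0.257]
ft_force: [-17.4, -16.0, 24.8]
width: 0.0178
grip_force: 25.0
```

Call:
apply_moves:
  steps:
    - [0,0,0,0,-2,0,-1]
    - [0,0,0,0,-3,0,-1]
    - [0,0,0,0,-3,0,-0.2]
    - [0,0,0,0,-3,0,0]
    - [0,0,0,0,-3,0,0]
    - [0,0,0,0,-3,0,0]
    - [0,0,0,0,-3,0,0]
    - [0,0,0,0,-3,0,0]
    - [0,0,0,0,-3,-15,0]
    - [0,0,0,0,-3,-40,0]
    - [0,0,0,0,-3,-70,0.3]
    - [0,0,0,0,-3,-100,0.6]
    - [0,0,0,0,-3,-120,0.6]
    - [0,0,0,0,-3,-120,0.6]

```text
time: 6.82
ee_pos: [0.4794, 0.1693, 0.2284]
eef_rot: [0.052, 0.964, -0.012, 0.259]
ft_force: [0.7, 0.3, 0.6]
width: 0.0625
grip_force: 0.0
```

Run:
```python
from h import *
goto(J2w(0,0,150),TJ); c=shot('wrist'); k=shot('scene')
a=np.array(k['pixels'])[110:230,240:370,::-1]; b=np.array(c['pixels'])[...,::-1]
cv2.imwrite('pics/m1.png',np.hstack([cv2.resize(a,(390,360)),cv2.resize(b,(410,360))]))
```

```text
t 6.8167 row [0.0042, 0.0019, 0.0001] [-13.5, -154.3, 57.5] w 0.062466243700449106 F [0.7 0.3 0.6]
```

View pics/m1.png

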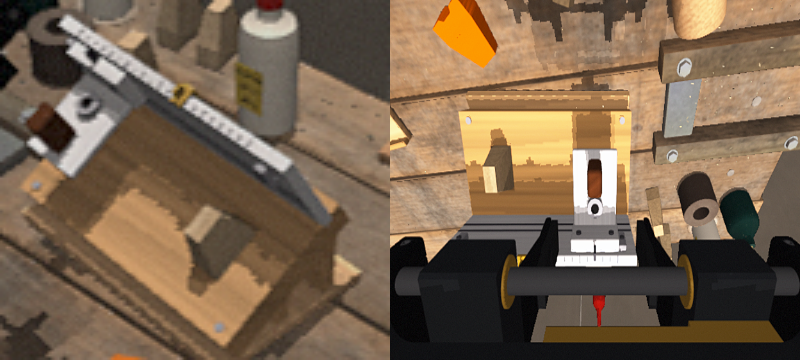

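Left: the carriage is at the left end stop, and the block in the pocket (about (200,240) in the left half) is free. Right: the handle is at (595,180) and the block at (497,165).

Call:
apply_moves:
  steps:
    - [0,0,0,-4,-40,0,0.6]
    - [0,0,0,-8,-80,0,0.6]
    - [0,0,0,-13,-115,15,0.6]
    - [0,0,0,-13,-140,40,0.6]
    - [0,0,0,-13,-153,57,0.6]
    - [0,0,0,-13,-153,57,0.6]
    - [0,0,0,-13,-153,57,0.6]

```text
time: 7.5
ee_pos: [0.5018, 0.0101, 0.1803]
eef_rot: [0.053, 0.965, -0.016, 0.257]
ft_force: [0.3, 0.1, 0.8]
width: 0.0697
grip_force: 0.0
```

Run:
```python
from h import *
goto(J2w(0,1.5,130),TJ)
c=shot('wrist'); X=(cloud(c)-O)@J*1000; n=X[...,2]; 
m=(n>57)&(n<69)&(abs(X[...,1])<30)&(abs(X[...,0])<40); q=X[m]; print('top',len(q),np.percentile(q,[2,50,98],0).round(1).tolist())
m2=(n>28)&(n<56)&(abs(X[...,1])<30)&(abs(X[...,0])<40); q=X[m2]; print('side',len(q),np.percentile(q,[2,50,98],0).round(1).tolist())
print(cv2.minAreaRect(X[m][:,:2].astype(np.float32)))
v,u=np.nonzero(m); print(u.min(),u.max(),v.min(),v.max())
save(c,'w2',(220,60,460,260),3)
k=load('scene'); X=(cloud(k)-O)@J*1000; n=X[...,2]; m=(n>57)&(n<69)&(abs(X[...,1])<30)&(abs(X[...,0])<40); q=X[m]; print('sc',len(q),np.percentile(q,[2,50,98],0).round(1).tolist())
```

```text
t 7.5 row [-0.0033, -0.0038, -0.0] [-3.6, 3.4, 16.7] w 0.06970115245323216 F [0.3 0.1 0.8]
top 989 [[-16.0, -7.7, 57.8], [-2.6, 1.2, 63.0], [12.7, 10.2, 64.5]]
side 757 [[-23.2, -10.9, 28.4], [-18.3, 0.7, 41.7], [15.9, 14.1, 55.0]]
((-1.4679555892944336, 1.151254653930664), (30.741546630859375, 18.489498138427734), 0.799728512763977)
316 340 189 229
sc 99 [[-14.7, -11.1, 57.6], [-0.3, -2.7, 61.8], [13.6, 7.4, 65.1]]
```

View pics/w2.png

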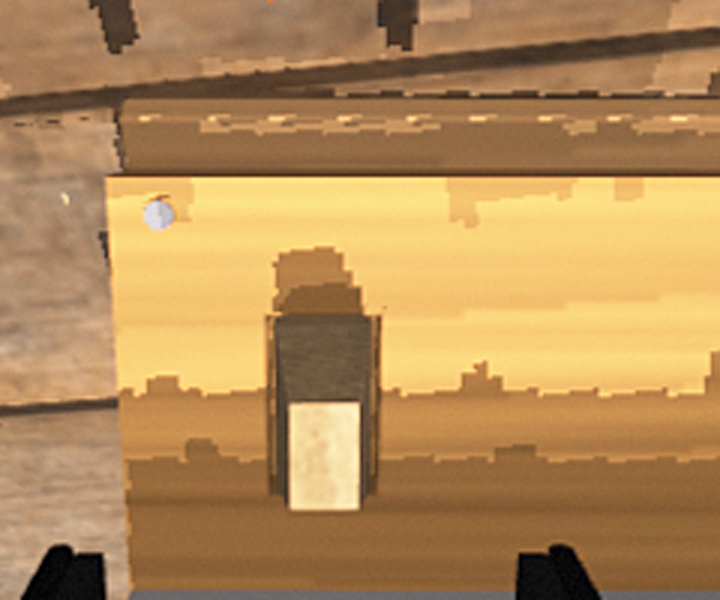

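Crop: exactly one block sits in the pocket, pale and undamaged, with its top face at crop (325,455), wrist pixels (328,211). It is in the pocket and not orange, so it is the drilled block. The other pale blocks stand on the bench or the board. Descending along the bed normal.

Call:
apply_moves:
  steps:
    - [0,0,0,-1,2,20,0.6]
    - [-0.003,-0.004,0,-2.5,3,50,0.6]
    - [-0.003,-0.004,0,-2.5,3,75,0.6]
    - [-0.003,-0.004,0,-2.5,3,95,0.6]
    - [-0.003,-0.004,0,-2.5,3,110,0.6]
    - [-0.003,-0.004,0,-2.5,3,118,0.6]
    - [-0.003,-0.004,0,-2.5,3,121,0.6]
    - [-0.003,-0.004,0,-2.5,3,121,0.6]
    - [-0.003,-0.004,0,-2.5,3,121,0.2]

```text
time: 8.3
ee_pos: [0.565, 0.0083, 0.0782]
eef_rot: [0.051, 0.964, -0.013, 0.26]
ft_force: [-0.8, 0.3, 0.3]
width: 0.0675
grip_force: 0.0
```

Run:
```python
from h import *
goto(J2w(-1,1.3,25),TJ)
```

```text
t 8.3 row [0.002, 0.0024, 0.003] [1.0, -2.0, 1.8] w 0.06748347863373076 F [-0.8  0.3  0.3]
```

Call:
apply_moves:
  steps:
    - [0,0,0,1,-2,1,0]
    - [0,0,0,1,-2,1,-1]
    - [0,0,0,1,-2,1,-1]
    - [0,0,0,1,-2,1,-1]
    - [0,0,0,1,-2,1,-1]
    - [0,0,0,1,-2,1,-1]
    - [0,0,0,1,-2,1,-1]
    - [0,0,0,1,-2,1,-1]
    - [0,0,0,1,-2,1,-1]
    - [0,0,0,1,-2,1,-1]
    - [0,0,0,1,-2,1,-1]
    - [0,0,0,1,-2,1,-1]
  force: 20

```text
time: 9.3
ee_pos: [0.5644, 0.0054, 0.0769]
eef_rot: [0.051, 0.964, -0.013, 0.26]
ft_force: [-1.9, 0.3, 3.9]
width: 0.0251
grip_force: 20.0
```

Call:
apply_moves:
  steps:
    - [0,0,0,0,0,-3,-1]
    - [0,0,0,0,0,-7,-1]
    - [0,0,0,0,0,-12,-1]
    - [0,0,0,0,0,-18,-1]
    - [0,0,0,0,0,-26,-1]
    - [0,0,0,0,0,-38,-1]
    - [0,0,0,0,0,-55,-1]
    - [0,0,0,0,0,-75,-1]
    - [0,0,0,0,0,-95,-1]
    - [0,0,0,0,0,-110,-1]
    - [0,0,0,0,0,-115,-1]
    - [0,0,0,0,0,-115,-1]

```text
time: 10.3
ee_pos: [0.5071, 0.0116, 0.1771]
eef_rot: [0.052, 0.964, -0.012, 0.26]
ft_force: [0.2, -0.5, -0.7]
width: 0.0255
grip_force: 19.8
```

Run:
```python
from h import *
s=r.read_state(); print(s['ft_force'],s['width'],s['ee_pos'])
t=shot('top'); W=cloud(t)
# board: yellowish plane at z=12mm
m=(W[...,0]>.40)&(W[...,0]<.62)&(W[...,1]<-.15)&(W[...,1]>-.40)&(abs(W[...,2]-.012)<.015)
hsv=cv2.cvtColor(np.array(t['pixels']),cv2.COLOR_RGB2HSV); p=hsv[205,375]; print(p,hsv[235,340])
g=m&(abs(hsv[...,0].astype(int)-p[0])<6)&(hsv[...,1]>60)&(hsv[...,2]>170)
cs,_=cv2.findContours(g.astype(np.uint8),0,2); k=max(cs,key=cv2.contourArea)
pts=np.array([onz(t,*q[0],.012)[:2] for q in k]).astype(np.float32); rc=cv2.minAreaRect(pts); print('top',rc,cv2.boxPoints(rc).round(4).tolist())
c=load('scene'); W=cloud(c); hsv=cv2.cvtColor(np.array(c['pixels']),cv2.COLOR_RGB2HSV); p=hsv[290,380]; print(p)
m=(W[...,0]>.40)&(W[...,0]<.62)&(W[...,1]<-.15)&(W[...,1]>-.40)&(abs(W[...,2]-.012)<.008)
g=m&(abs(hsv[...,0].astype(int)-p[0])<6)&(hsv[...,2]>150)
cs,_=cv2.findContours(g.astype(np.uint8),0,2); k=max(cs,key=cv2.contourArea)
pts=np.array([onz(c,*q[0],.012)[:2] for q in k]).astype(np.float32); rc=cv2.minAreaRect(pts); print('scene',rc,cv2.boxPoints(rc).round(4).tolist())
for n,cc in(('s',c),('t',t)):
    W=cloud(cc); q=W[(W[...,0]>.45)&(W[...,0]<.55)&(W[...,1]<-.27)&(W[...,1]>-.36)&(W[...,2]>.068)&(W[...,2]<.082)]; print(n,'stoodtop',len(q),q.mean(0),cv2.minAreaRect(q[:,:2].astype(np.float32)))
```

```text
[ 0.16903299 -0.51991021 -0.67041431] 0.025512172077928174 [0.50707313 0.01155982 0.17705313]
[ 21  88 224] [ 14  94 155]
top ((0.507003903388977, -0.2675440311431885), (0.12336359918117523, 0.1617615520954132), 6.5068182945251465) [[0.436599999666214, -0.19419999420642853], [0.45489999651908875, -0.3549000024795532], [0.5774999856948853, -0.3409000039100647], [0.5590999722480774, -0.18019999563694]]
[ 20  89 206]
scene ((0.5049223899841309, -0.2710918188095093), (0.112496517598629, 0.15957047045230865), 6.440004348754883) [[0.4401000142097473, -0.1981000006198883], [0.4580000042915344, -0.35670000314712524], [0.5698000192642212, -0.3440999984741211], [0.5519000291824341, -0.18549999594688416]]
s stoodtop 140 [ 0.4969731  -0.31504184  0.07440174] ((0.4991503059864044, -0.31462374329566956), (0.030915070325136185, 0.01808161474764347), 10.557507514953613)
t stoodtop 65 [ 0.49597751 -0.30977736  0.07468169] ((0.49616146087646484, -0.3099479675292969), (0.030027320608496666, 0.01840888522565365), 10.38888931274414)
```

```bash
cat >> h.py <<'E'
BY=np.radians(6.45); CL=np.array([.5035,-.2342])
TB=R.from_euler('z',BY).as_matrix()@np.diag([-1,1,-1.])
E
python3 - <<'E'
from h import *
goto([.51,-.13,.19],TJ); goto([*CL,.125],TB)
E
```

```text
t 10.35 row [0.0028, 0.003, 0.0006] [-22.6, -140.2, -3.2] w 0.02499852126489755 F [ 0.  -0.3 -1. ]
t 10.35 row [-0.0555, 0.5247, -0.2143] [5.9, -244.7, 55.1] w 0.02499852126489755 F [ 0.  -0.3 -1. ]
```

Call:
apply_moves:
  steps:
    - [0,0,0,0,-10,0,-1]
    - [0,0,0,0,-30,0,-1]
    - [0,0,0,0,-60,0,-1]
    - [0,0,0,0,-90,0,-1]
    - [0,0,0,0,-120,0,-1]
    - [-0.005,0.06,-0.02,0,-150,5,-1]
    - [-0.015,0.16,-0.06,1,-175,15,-1]
    - [-0.025,0.26,-0.1,2,-200,25,-1]
    - [-0.035,0.36,-0.14,3,-220,35,-1]
    - [-0.045,0.45,-0.18,4,-235,45,-1]
    - [-0.055,0.525,-0.214,6,-245,55,-1]
    - [-0.055,0.525,-0.214,6,-245,55,-1]
    - [-0.055,0.525,-0.214,6,-245,55,-1]
    - [-0.055,0.525,-0.214,6,-245,55,-1]

```text
time: 11.52
ee_pos: [0.4339, -0.2023, 0.1649]
eef_rot: [-0.056, 0.998, -0.009, 0.015]
ft_force: [-0.0, -0.0, -0.0]
width: 0.0258
grip_force: 19.8
```

Run:
```python
from h import *
goto([*CL,.125],TB); c=shot('wrist'); save(c,'w3'); k=shot('scene'); save(k,'s3',(320,200,460,330),4)
# held block points in tool frame
s=r.read_state(); Rn=R.from_quat(s['eef_rot']).as_matrix()
for n,cc in(('w',c),('s',k)):
    W=cloud(cc); T=(W-s['ee_pos'])@Rn*1000
    m=(abs(T[...,0])<32)&(abs(T[...,1])<17)&(T[...,2]>-5)&(T[...,2]<32); q=T[m]; print(n,len(q),np.percentile(q,[1,50,99],0).round(1).tolist() if len(q) else '')
# board in wrist view
W=cloud(c); hsv=cv2.cvtColor(np.array(c['pixels']),cv2.COLOR_RGB2HSV)
m=(abs(W[...,2]-.012)<.006)&(W[...,0]>.4)&(W[...,1]<-.1)&(W[...,1]>-.4)
q=W[m]; print(len(q),np.percentile(q,[1,50,99],0).round(3).tolist())
```

```text
t 11.5167 row [-0.0199, 0.0292, -0.0006] [-64.4, -38.6, 42.6] w 0.02579425589783178 F [-0. -0. -0.]
w 1391 [[-15.9, -15.2, -4.8], [23.8, 0.3, 3.7], [24.7, 15.4, 24.0]]
s 214 [[-19.3, -16.3, -4.1], [22.7, -7.4, 9.8], [24.9, 14.5, 25.7]]
8351 [[0.441, -0.397, 0.006], [0.473, -0.272, 0.012], [0.534, -0.199, 0.014]]
```

View pics/w3.png

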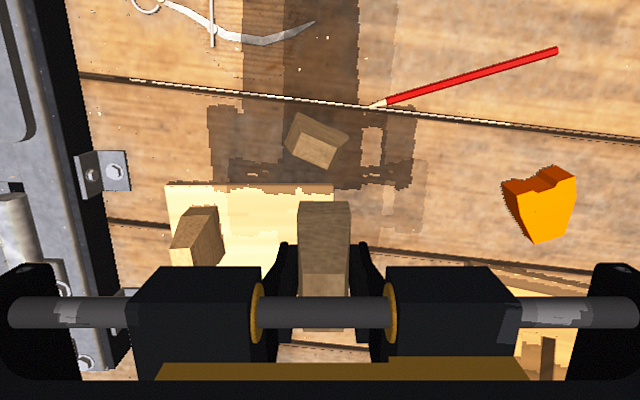

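View pics/s3.png

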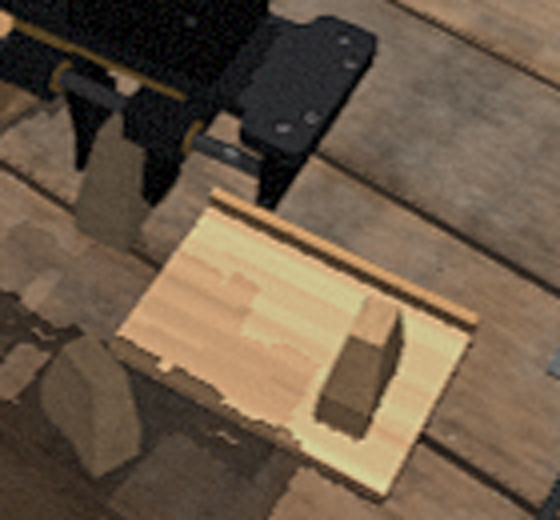

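Wrist view: the block is held squarely between the fingers (325,250), the board is below, the stood block is at (197,235), and bench block b is at (317,140). Scene crop: the held block is upright left of the board, whose left part is clear. The move has not caught up yet, so I'll continue.

Call:
apply_moves:
  steps:
    - [-0.01,0.015,0,-25,-15,5,-1]
    - [-0.02,0.03,0,-50,-30,10,-1]
    - [-0.02,0.03,0,-64,-38,20,-1]
    - [-0.02,0.03,0,-64,-38,40,-1]
    - [-0.02,0.03,0,-64,-38,43,-1]
    - [-0.02,0.03,0,-64,-38,43,-1]
    - [-0.02,0.03,0,-64,-38,43,-1]

```text
time: 12.2
ee_pos: [0.4328, -0.201, 0.1645]
eef_rot: [-0.056, 0.998, -0.008, 0.014]
ft_force: [0.1, -0.2, -0.5]
width: 0.0255
grip_force: 19.8
```

Run:
```python
from h import *
goto([*CL,.041],TB)
```

```text
t 12.2 row [-0.0166, 0.0268, -0.0004] [-63.2, -38.8, 125.9] w 0.025524961737826875 F [ 0.1 -0.2 -0.5]
```

Run:
```python
from h import *
s=r.read_state(); print(s['joint_positions'].round(3), s['eef_rot'])
```

```text
[-1.243 -0.499  1.339  1.988  0.519  1.286  1.604] [-0.05603145  0.99830443 -0.00752874  0.01385844]
```

Joints 2 and 3 are at their limits: the arm's redundancy has drifted (q3=1.34, q1 unmoved). I'll fit a simple kinematic model from the readings to find a way out.

Run:
```python
from h import *
import itertools
A=(np.array([-1.25059062,.33282484,-.0646827,1.46094877,.02159635,1.34988177,-.08849041]),np.array([.20996686,.58826836,.2217797]),[.170558083,.985347387,-6.78605e-4,-8.38e-5])
s=r.read_state(); B=(s['joint_positions'],s['ee_pos'],s['eef_rot'])
def rots(q,sg):
    M=np.eye(3); out=[]
    for i,(x,g) in enumerate(zip(q,sg)): M=M@R.from_euler('zyzyzyz'[i],g*x).as_matrix(); out.append(M)
    return out
for sg in itertools.product([1,-1],repeat=7):
    for off in range(-4,5):
        e=[R.from_matrix((rots(q,sg)[-1]@R.from_euler('z',off*np.pi/4).as_matrix()).T@R.from_quat(o).as_matrix()).magnitude() for q,_,o in(A,B)]
        if max(e)<.15:
            M=[];y=[]
            for q,p,o in(A,B):
                Rs=rots(q,sg)
                # columns: base z, shoulder xoff, L1, elbow xoff, L2, L3, wrist xoff
                M.append(np.stack([[0,0,1],Rs[2][:,2],Rs[2][:,0],Rs[4][:,2],Rs[4][:,0],Rs[6][:,2]],1)); y.append(p)
            sol=np.linalg.lstsq(np.vstack(M),np.hstack(y),rcond=None)
            print(sg,off,np.round(e,3),sol[0].round(3),np.abs(np.vstack(M)@sol[0]-np.hstack(y)).max())
```

```text
(1, 1, -1, 1, -1, 1, -1) -1 [0.145 0.143] [542.134 -18.342  -3.072  91.361 365.112 149.308] 2.1413426587457707e-13
(1, -1, -1, -1, -1, -1, -1) -1 [0.145 0.132] [-538.061   18.323   -2.822  -90.749  363.522 -147.3  ] 1.1166068070167512e-13
(-1, 1, -1, 1, -1, 1, -1) 2 [0. 0.] [-59.671   2.453   0.298  -9.75  -40.962 -15.567] 2.098321516541546e-14
(-1, -1, -1, -1, -1, -1, -1) 2 [0.003 0.063] [ 63.744  -2.472   0.548  10.362 -42.553  17.575] 2.0344836926255994e-14
```

```bash
cat >> h.py <<'E'
SG=(-1,1,-1,1,-1,1,-1)
def rots(q):
    M=np.eye(3); out=[]
    for i,(x,g) in enumerate(zip(q,SG)): M=M@R.from_euler('zyzyzyz'[i],g*x).as_matrix(); out.append(M)
    return out
def cols(q):
    Rs=rots(q); return np.stack([[0,0,1],Rs[2][:,2],Rs[4][:,2],Rs[6][:,2]],1)
QA=np.array([-1.25059062,.33282484,-.0646827,1.46094877,.02159635,1.34988177,-.08849041]); PA=np.array([.20996686,.58826836,.2217797])
E
python3 - <<'E'
from h import *
s=r.read_state(); q=s['joint_positions']
M=np.vstack([cols(QA),cols(q)]); y=np.hstack([PA,s['ee_pos']]); x=np.linalg.lstsq(M,y,rcond=None); print(x[0],M@x[0]-y,x[3])
E
```

```text
[1.34387167 0.47948422 0.48087598 1.47387494] [-0.04325078  0.01245601 -0.00462148 -0.00089968 -0.00166961  0.00462148] [2.42960358 1.36891201 0.47199066 0.01819828]
```

```bash
cat >> h.py <<'E'
def swing(deg,dz=0):
    s=r.read_state(); Z=R.from_euler('z',deg,degrees=True).as_matrix()
    goto(Z@s['ee_pos']+[0,0,dz],Z@R.from_quat(s['eef_rot']).as_matrix())
E
python3 - <<'E'
from h import *
for n in('top','scene'):
    W=cloud(load(n)); m=(W[...,2]>.1)&(W[...,2]<.9)&(W[...,1]<-.3)&(W[...,1]>-.8)&(W[...,0]>.05)&(W[...,0]<.7); q=W[m]
    for z0 in(.1,.2,.3,.4):
        k=q[(q[:,2]>z0)&(q[:,2]<z0+.1)]; print(n,z0,len(k),np.percentile(k,[1,99],0).round(2).tolist() if len(k) else '')
for d in(-7,-14,-21): swing(d,.05)
E
```

```text
top 0.1 3272 [[0.34, -0.8, 0.1], [0.7, -0.47, 0.2]]
top 0.2 2407 [[0.24, -0.79, 0.2], [0.61, -0.4, 0.3]]
top 0.3 3585 [[0.52, -0.8, 0.3], [0.64, -0.54, 0.38]]
top 0.4 0 
scene 0.1 5192 [[0.34, -0.68, 0.1], [0.69, -0.47, 0.2]]
scene 0.2 7046 [[0.24, -0.6, 0.2], [0.57, -0.4, 0.3]]
scene 0.3 792 [[0.55, -0.59, 0.3], [0.58, -0.54, 0.31]]
scene 0.4 0 
t 12.2 row [0.0033, 0.002, 0.1221] [31.9, -48.6, -50.1] w 0.025524961737826875 F [ 0.1 -0.2 -0.5]
t 12.2 row [0.0066, 0.0041, 0.2442] [70.8, -92.1, -50.4] w 0.025524961737826875 F [ 0.1 -0.2 -0.5]
t 12.2 row [0.0098, 0.0061, 0.3663] [114.7, -130.4, -50.9] w 0.025524961737826875 F [ 0.1 -0.2 -0.5]
```

Call:
apply_moves:
  steps:
    - [0,0,0.06,16,-24,0,-1]
    - [0.003,0.002,0.122,32,-48,0,-1]
    - [0.003,0.002,0.122,32,-48,0,-1]
    - [0.003,0.002,0.122,32,-48,0,-1]

```text
time: 12.53
ee_pos: [0.406, -0.2529, 0.1657]
eef_rot: [0.006, 1.0, -0.008, 0.014]
ft_force: [-0.0, 0.1, -0.8]
width: 0.0259
grip_force: 19.8
```

Run:
```python
from h import *
s=r.read_state(); print(s['joint_positions'].round(3), s['ee_pos'],s['eef_rot'].round(3))
```

```text
[-1.121 -0.499  1.339  1.985  0.519  1.286  1.603] [ 0.40595729 -0.25287595  0.16565154] [ 0.006  1.    -0.008  0.014]
```

Call:
apply_moves:
  steps:
    - [0,0,-0.06,16,24,0,-1]
    - [0,0,-0.122,28,50,0,-1]
    - [0,0,-0.122,28,50,0,-1]
    - [0,0,-0.122,28,50,0,-1]

```text
time: 12.87
ee_pos: [0.3787, -0.2005, 0.1637]
eef_rot: [-0.057, 0.998, -0.01, 0.013]
ft_force: [0.8, -0.3, 0.2]
width: 0.0253
grip_force: 19.8
```

Run:
```python
from h import *
s=r.read_state(); print(s['joint_positions'].round(3), s['ee_pos'],s['eef_rot'].round(3))
```

```text
[-0.976 -0.499  1.121  2.094  0.481  1.282  1.645] [ 0.37866237 -0.20049093  0.16368932] [-0.057  0.998 -0.01   0.013]
```

Run:
```python
from h import *
swing(14);swing(14,.1);swing(-14)
```

```text
t 12.8667 row [-0.0062, -0.005, -0.2442] [-48.2, 92.6, -0.7] w 0.025279041605242736 F [ 0.8 -0.3  0.2]
t 12.8667 row [-0.0062, -0.005, -0.2442] [-50.8, 90.6, -100.6] w 0.025279041605242736 F [ 0.8 -0.3  0.2]
t 12.8667 row [0.0062, 0.005, 0.2442] [69.2, -78.2, -0.2] w 0.025279041605242736 F [ 0.8 -0.3  0.2]
```

Call:
apply_moves:
  steps:
    - [0,0,-0.08,-14,32,-10,-1]
    - [0,0,-0.16,-31,62,-20,-1]
    - [-0.006,-0.005,-0.244,-49,92,-30,-1]
    - [-0.006,-0.005,-0.244,-49,92,-30,-1]
    - [-0.006,-0.005,-0.244,-49,92,-30,-1]

```text
time: 13.28
ee_pos: [0.4176, -0.103, 0.1939]
eef_rot: [-0.179, 0.984, -0.008, 0.015]
ft_force: [0.0, -0.8, -1.7]
width: 0.0254
grip_force: 19.8
```

Run:
```python
from h import *
s=r.read_state(); print(s['joint_positions'].round(3), s['ee_pos'],s['eef_rot'].round(3))
```

```text
[-1.139 -0.453  1.045  2.048  0.417  1.321  1.694] [ 0.41764266 -0.1030036   0.19394887] [-0.179  0.984 -0.008  0.015]
```

```bash
cat >> h.py <<'E'
DQ=[QA,[-1.243,-.499,1.339,1.988,.519,1.286,1.604],[-1.121,-.499,1.339,1.985,.519,1.286,1.603],[-.976,-.499,1.121,2.094,.481,1.282,1.645],[-1.139,-.453,1.045,2.048,.417,1.321,1.694]]
DP=[PA,[.4328,-.2010,.1645],[.40596,-.25288,.16565],[.37866,-.20049,.16369],[.41764,-.103,.19395]]
def cols2(q):
    Rs=rots(q); return np.stack([[0,0,1],Rs[0][:,0],Rs[2][:,2],Rs[2][:,0],Rs[4][:,2],Rs[4][:,0],Rs[6][:,2],Rs[5][:,0]],1)
E
python3 - <<'E'
from h import *
M=np.vstack([cols2(q) for q in DQ]); y=np.hstack(DP)
names=['bz','bx','L1','e1x','L2','e2x','L3','wx']
for sel in ([0,2,4,6],[0,1,2,4,6],[0,2,3,4,5,6],[0,1,2,3,4,5,6],[0,2,4,6,7],[0,1,2,4,6,7],range(8)):
    sel=list(sel); x=np.linalg.lstsq(M[:,sel],y,rcond=None)[0]; e=M[:,sel]@x-y
    print([names[i] for i in sel],x.round(3),'max',abs(e).max().round(4))
E
```

```text
['bz', 'L1', 'L2', 'L3'] [1.371 0.481 0.48  1.505] max 0.0433
['bz', 'bx', 'L1', 'L2', 'L3'] [3.387 0.067 0.537 0.398 3.592] max 0.0375
['bz', 'L1', 'e1x', 'L2', 'e2x', 'L3'] [ 1.383  0.488 -0.016  0.474 -0.085  1.607] max 0.0433
['bz', 'bx', 'L1', 'e1x', 'L2', 'e2x', 'L3'] [ 5.32   0.158  0.651 -0.012  0.095 -0.828  6.504] max 0.0295
['bz', 'L1', 'L2', 'L3', 'wx'] [1.407 0.479 0.592 1.51  0.108] max 0.0434
['bz', 'bx', 'L1', 'L2', 'L3', 'wx'] [3.374 0.066 0.534 0.493 3.551 0.091] max 0.0377
['bz', 'bx', 'L1', 'e1x', 'L2', 'e2x', 'L3', 'wx'] [ 5.317e+00  1.600e-01  6.490e-01 -4.000e-03  1.660e-01 -8.500e-01
  6.502e+00  8.400e-02] max 0.0295
```

```bash
cat >> h.py <<'E'
def colsY(q):
    Rs=rots(q); return np.hstack([cols2(q),np.stack([Rs[0][:,1],Rs[2][:,1],Rs[4][:,1]],1)])
E
python3 - <<'E'
from h import *
M=np.vstack([colsY(q) for q in DQ]); y=np.hstack(DP)
names=['bz','bx','L1','e1x','L2','e2x','L3','wx','y1','y3','y5']
x0=np.array([.34,0,.45,0,.45,0,.35,0,0,0,0]); 
for sel in ([0,2,4,6,8],[0,2,4,6,9],[0,2,4,6,10],[0,2,4,6,8,9,10],[0,1,2,4,6,8],range(11)):
    sel=list(sel); A=M[:,sel]; lam=.01
    x=np.linalg.solve(A.T@A+lam**2*np.eye(len(sel)),A.T@y+lam**2*x0[sel]); e=A@x-y
    print([names[i] for i in sel],x.round(3),'max',abs(e).max().round(4))
E
```

```text
['bz', 'L1', 'L2', 'L3', 'y1'] [ 0.101  0.481  0.48   0.235 -0.043] max 0.0064
['bz', 'L1', 'L2', 'L3', 'y3'] [ 0.502  0.421  0.499  0.562 -0.044] max 0.0056
['bz', 'L1', 'L2', 'L3', 'y5'] [ 0.269  0.418  0.499  0.343 -0.045] max 0.0097
['bz', 'L1', 'L2', 'L3', 'y1', 'y3', 'y5'] [ 0.261  0.45   0.489  0.356 -0.023 -0.023  0.001] max 0.0003
['bz', 'bx', 'L1', 'L2', 'L3', 'y1'] [ 0.34   0.01   0.489  0.469  0.484 -0.044] max 0.0063
['bz', 'bx', 'L1', 'e1x', 'L2', 'e2x', 'L3', 'wx', 'y1', 'y3', 'y5'] [ 0.287  0.001  0.453 -0.001  0.475 -0.003  0.391 -0.012 -0.023 -0.024
  0.002] max 0.0003
```

```bash
cat > sim.py <<'E'
from h import *
from scipy.optimize import lsq_linear
PX=np.zeros(11); M_=np.vstack([colsY(q) for q in DQ]); sel_=[0,2,4,6,8,9,10]; A_=M_[:,sel_]
x0_=np.array([.34,.45,.45,.35,0,0,0]); PX[sel_]=np.linalg.solve(A_.T@A_+1e-4*np.eye(7),A_.T@np.hstack(DP)+1e-4*x0_)
LO=np.array([-2.6,-.5,-1.47,.16,-1.27,.06,-2.6])+.001; HI=np.array([2.6,2.12,1.34,2.42,4.41,2.06,2.6])-.001
T90=R.from_euler('z',np.pi/2).as_matrix()
def fk(q): return colsY(q)@PX, rots(q)[-1]@T90
def jac(q):
    p,Rt=fk(q); Jm=np.zeros((6,7))
    for i in range(7):
        d=np.zeros(7); d[i]=1e-5; p2,R2=fk(q+d); Jm[:3,i]=(p2-p)/1e-5; Jm[3:,i]=R.from_matrix(R2@Rt.T).as_rotvec()/1e-5
    return Jm,p,Rt
def follow(q,wps,lam=.02):
    """wps: list of (p,Rt); straight-line moves, 30 mm / 6 deg per step"""
    q=np.array(q,float); mins=1e9
    for p1,R1 in wps:
        p0,R0=fk(q); rv=R.from_matrix(R1@R0.T).as_rotvec(); n=int(max(np.linalg.norm(p1-p0)/.025,np.linalg.norm(rv)/.1,1))+1
        for k in range(1,n+2):
            a=min(k/n,1); pt=p0+a*(p1-p0); Rt=R.from_rotvec(a*rv).as_matrix()@R0
            for _ in range(2):
                Jm,p,Rc_=jac(q); e=np.r_[(pt-p),R.from_matrix(Rt@Rc_.T).as_rotvec()]
                W=np.r_[[10]*3,[5]*3]
                res=lsq_linear(np.vstack([W[:,None]*Jm,lam*np.eye(7)]),np.r_[W*e,np.zeros(7)],bounds=(np.minimum(LO-q,-1e-9),np.maximum(HI-q,1e-9)))
                q=q+res.x
    p,Rc_=fk(q); return q,np.linalg.norm(p1-p),R.from_matrix(R1@Rc_.T).magnitude()
E
cat > plan.py <<'E'
from sim import *
q0=r.read_state()['joint_positions']
# validate D->E
D=np.array(DQ[3]); pE,RE=fk(np.array(DQ[4])); print('valid',follow(D,[(pE,RE)])[0].round(3),DQ[4])
up=np.array([*CL,.125]); dn=np.array([*CL,.04])
def Rz(a): return R.from_euler('z',np.radians(a)).as_matrix()@np.diag([-1,1,-1.])
print('direct',follow(q0,[(up,TB),(dn,TB)]))
rng=np.random.default_rng(0); best=[]
for i in range(60):
    w=[]
    for _ in range(rng.integers(1,4)):
        az=np.radians(rng.uniform(-40,15)); rad=rng.uniform(.35,.5); w.append((np.array([rad*np.cos(az),rad*np.sin(az),rng.uniform(.2,.4)]),Rz(rng.uniform(-80,80))))
    q,e,a=follow(q0,w+[(up,TB),(dn,TB)])
    m=np.minimum(q-LO,HI-q).min(); best.append((e+a*.3<.003,m,[(p.round(3),round(np.degrees(R.from_matrix(Rt@np.diag([-1,1,-1.])).as_euler('zyx')[0]))) for p,Rt in w],q.round(2),e))
best.sort(key=lambda b:(b[0],b[1]),reverse=True)
for b in best[:6]: print(b)
E
time python3 plan.py
```

```text
valid [-1.138 -0.452  1.045  2.048  0.416  1.321  1.694] [-1.139, -0.453, 1.045, 2.048, 0.417, 1.321, 1.694]
direct (array([-0.45553849,  0.55945313,  1.02103419,  1.88375953, -0.56048529,
        1.01835542,  2.49079751]), np.float64(2.812230204594166e-15), 4.832780273244186e-15)
(np.True_, np.float64(0.28006010765736367), [(array([ 0.322, -0.151,  0.203]), 50), (array([0.434, 0.078, 0.346]), 7), (array([0.463, 0.094, 0.201]), 57)], array([-0.25,  0.43,  0.73,  1.87, -0.35,  0.96,  2.32]), np.float64(7.749536146819046e-16))
(np.True_, np.float64(0.2725501198450315), [(array([ 0.353, -0.29 ,  0.343]), 23), (array([ 0.359, -0.04 ,  0.249]), 12), (array([ 0.474, -0.157,  0.385]), -56)], array([-0.26,  0.44,  0.74,  1.88, -0.36,  0.96,  2.33]), np.float64(1.1487589816380692e-15))
(np.True_, np.float64(0.26922913721103114), [(array([ 0.361, -0.284,  0.235]), 58), (array([ 0.389, -0.07 ,  0.285]), -75)], array([-0.26,  0.44,  0.75,  1.88, -0.36,  0.96,  2.33]), np.float64(1.0431675641177681e-15))
(np.True_, np.float64(0.24168416197144849), [(array([ 0.375, -0.137,  0.389]), -48), (array([ 0.346, -0.072,  0.233]), 61), (array([0.433, 0.026, 0.244]), 9)], array([-0.3 ,  0.46,  0.8 ,  1.88, -0.39,  0.97,  2.36]), np.float64(1.5062355308809322e-15))
(np.True_, np.float64(0.19584656046900406), [(array([ 0.418, -0.057,  0.251]), -68), (array([ 0.34 , -0.275,  0.238]), 76)], array([-0.36,  0.49,  0.88,  1.88, -0.45,  0.98,  2.4 ]), np.float64(2.146990656045112e-15))
(np.True_, np.float64(0.18941258304916309), [(array([ 0.466, -0.179,  0.263]), -51)], array([-0.37,  0.49,  0.89,  1.88, -0.46,  0.99,  2.41]), np.float64(2.201850006019027e-15))
real	0m8.513s
user	0m8.959s
sys	0m0.068s
```

The kinematic model replays the recorded motion to a milliradian. From here the direct move works, so I'll check the later way back as well.

Run:
```python
from sim import *
q0=r.read_state()['joint_positions']
up=np.array([*CL,.125]); dn=np.array([*CL,.04])
q,e,a=follow(q0,[(up,TB),(dn,TB)]); print(q.round(2),e)
for nm,ch in (('a',[(np.array([*CL,.16]),TB),(np.array([.44,-.05,.28]),TJ),(J2w(-15,150,200),TJ),(J2w(-15,150,85),TJ),(J2w(-15,55,85),TJ),(J2w(-15,55,180),TJ)]),):
    k=q
    for w in ch: k,e,a=follow(k,[w]); print(nm,k.round(2),round(e,4),round(a,4))
goto(up+[0,0,.02],TB); goto(up,TB)
```

```text
[-0.46  0.56  1.02  1.88 -0.56  1.02  2.49] 2.812230204594166e-15
a [-0.59  0.41  1.18  1.78 -0.4   1.22  2.38] 0.0 0.0
a [ 0.1  -0.5  -0.11  2.22  0.01  0.9   1.45] 0.0052 0.0033
a [ 0.14 -0.25 -0.69  2.13  0.22  0.8   0.77] 0.0 0.0
a [ 0.2   0.05 -0.77  2.14  0.62  0.63  0.45] 0.0 0.0
a [ 0.33 -0.07 -0.66  2.24  0.36  0.51  0.85] 0.0 0.0
a [ 0.26 -0.33 -0.56  2.23  0.06  0.71  1.11] 0.0 0.0
t 13.2833 row [-0.0184, 0.0294, 0.2469] [-32.8, -151.9, 53.2] w 0.025421834610144824 F [ 0.  -0.8 -1.7]
t 13.2833 row [-0.0184, 0.0294, 0.2469] [-32.3, -151.5, 73.2] w 0.025421834610144824 F [ 0.  -0.8 -1.7]
```

Call:
apply_moves:
  steps:
    - [0,0,0.05,-6,-30,0,-1]
    - [-0.01,0.01,0.1,-13,-60,0,-1]
    - [-0.01,0.02,0.15,-20,-90,10,-1]
    - [-0.02,0.03,0.2,-26,-120,20,-1]
    - [-0.0184,0.0294,0.247,-33,-152,40,-1]
    - [-0.0184,0.0294,0.247,-32.5,-152,65,-1]
    - [-0.0184,0.0294,0.247,-32.5,-151.5,73,-1]
    - [-0.0184,0.0294,0.247,-32.5,-151.5,73,-1]
    - [-0.0184,0.0294,0.247,-32.5,-151.5,73,-1]
    - [-0.0184,0.0294,0.247,-32.5,-151.5,73,-1]

```text
time: 14.12
ee_pos: [0.432, -0.2032, 0.1644]
eef_rot: [-0.054, 0.998, -0.007, 0.014]
ft_force: [-0.1, 0.2, -0.8]
width: 0.0252
grip_force: 19.8
```

Run:
```python
from h import *
goto([*CL,.125],TB);goto([*CL,.0405],TB); print(r.read_state()['joint_positions'].round(2))
c=shot('wrist'); s=r.read_state(); Rn=R.from_quat(s['eef_rot']).as_matrix()
W=cloud(c); T=(W-s['ee_pos'])@Rn*1000
m=(abs(T[...,0])<32)&(abs(T[...,1])<17)&(T[...,2]>10)&(T[...,2]<32); q=T[m]; print(len(q),np.percentile(q,[1,50,99],0).round(1).tolist())
```

```text
t 14.1167 row [-0.0165, 0.0273, -0.0038] [-66.6, -37.9, 41.9] w 0.025184661064602668 F [-0.1  0.2 -0.8]
t 14.1167 row [-0.0165, 0.0273, -0.0038] [-64.3, -36.6, 126.4] w 0.025184661064602668 F [-0.1  0.2 -0.8]
[-1.24 -0.5   1.34  1.99  0.52  1.28  1.61]
468 [[24.2, -13.4, 10.3], [24.8, 0.1, 17.0], [25.3, 13.4, 24.8]]
```

```bash
cat > sim2.py <<'E'
from sim import *
def step(q,pt,Rt,lam=.02,cap=.05,it=3):
    for _ in range(it):
        Jm,p,Rc_=jac(q); e=np.r_[(pt-p),R.from_matrix(Rt@Rc_.T).as_rotvec()]
        W=np.r_[[10]*3,[5]*3]
        res=lsq_linear(np.vstack([W[:,None]*Jm,lam*np.eye(7)]),np.r_[W*e,np.zeros(7)],bounds=(np.clip(LO-q,-cap,-1e-9),np.clip(HI-q,1e-9,cap)))
        q=q+res.x
    return q
def follow(q,wps,trace=False):
    q=np.array(q,float); worst=0; marg=9
    for p1,R1 in wps:
        p0,R0=fk(q); rv=R.from_matrix(R1@R0.T).as_rotvec(); n=int(max(np.linalg.norm(p1-p0)/.03,np.linalg.norm(rv)/.1,1))+1
        for k in range(1,n+1):
            a=k/n; pt=p0+a*(p1-p0); q=step(q,pt,R.from_rotvec(a*rv).as_matrix()@R0); worst=max(worst,np.linalg.norm(fk(q)[0]-pt)); marg=min(marg,np.minimum(q-LO,HI-q).min())
        if trace: print(q.round(2),worst.round(4))
        if worst>.01 and not trace: break
    return q,worst,marg
def Rz(a): return R.from_euler('z',np.radians(a)).as_matrix()@np.diag([-1,1,-1.])
E
cat > plan2.py <<'E'
from sim2 import *
q0=r.read_state()['joint_positions']
up=np.array([*CL,.125]); dn=np.array([*CL,.04])
print('E direct'); follow(DQ[4],[(up,TB),(dn,TB)],True)
rng=np.random.default_rng(1); best=[]
import time; t0=time.time(); i=0
while time.time()-t0<150:
    i+=1; w=[]
    for k in range(rng.integers(1,4)):
        az=np.radians(rng.uniform(-40,15)); rad=rng.uniform(.33,.5); w.append((np.array([rad*np.cos(az),rad*np.sin(az),rng.uniform(.18,.4)]),Rz(rng.uniform(-85,85))))
    q,e,mg=follow(q0,w+[(up,TB),(dn,TB)])
    m=np.minimum(q-LO,HI-q).min(); best.append((e<.003,m,[(p.round(3).tolist(),round(np.degrees(R.from_matrix(Rt@np.diag([-1,1,-1.])).as_euler('zyx')[0]))) for p,Rt in w],q.round(2),round(e,4)))
best.sort(key=lambda b:(b[0],b[1],-b[4]),reverse=True); print(i)
for b in best[:6]: print(b)
E
python3 plan2.py
```

```text
E direct
[-0.67  0.35  1.19  1.88 -0.35  1.12  2.33] 0.0271
[-0.45  0.56  1.02  1.88 -0.56  1.02  2.49] 0.0271
681
(np.True_, np.float64(0.6154078639519096), [([0.306, -0.247, 0.328], -18), ([0.447, -0.127, 0.214], -56), ([0.486, 0.019, 0.216], -75)], array([ 1.  ,  0.48, -0.78,  1.8 ,  0.39,  1.02,  1.75]), np.float64(0.0))
(np.True_, np.float64(0.6129152829417654), [([0.419, -0.182, 0.386], -25), ([0.471, 0.093, 0.207], -63)], array([ 0.95,  0.46, -0.72,  1.81,  0.35,  1.01,  1.77]), np.float64(0.0001))
(np.True_, np.float64(0.6099466003927694), [([0.35, -0.092, 0.363], 5), ([0.475, -0.04, 0.19], -65)], array([ 0.9 ,  0.44, -0.65,  1.81,  0.31,  1.  ,  1.8 ]), np.float64(0.0))
(np.True_, np.float64(0.6085301550758555), [([0.388, -0.028, 0.181], 66), ([0.488, -0.005, 0.336], -83)], array([ 0.87,  0.43, -0.62,  1.81,  0.29,  0.99,  1.82]), np.float64(0.0))
(np.True_, np.float64(0.6063665044807593), [([0.353, 0.043, 0.203], 60), ([0.493, -0.057, 0.276], -55)], array([ 0.83,  0.42, -0.57,  1.81,  0.27,  0.99,  1.84]), np.float64(0.0))
(np.True_, np.float64(0.6033267170236989), [([0.402, 0.028, 0.369], 22), ([0.315, -0.237, 0.184], 42), ([0.495, 0.069, 0.296], -18)], array([ 0.78,  0.41, -0.5 ,  1.82,  0.23,  0.98,  1.86]), np.float64(0.0))
```

Run:
```python
from sim2 import *
q0=r.read_state()['joint_positions']
up=np.array([*CL,.125]); dn=np.array([*CL,.04])
w=[(np.array([.35,-.092,.36]),Rz(5)),(np.array([.475,-.04,.24]),Rz(-65)),(up,TB),(dn,TB),(np.array([*CL,.17]),TB),(np.array([.44,-.08,.25]),Rz(0)),(J2w(-15,150,200),TJ),(J2w(-15,150,85),TJ),(J2w(-15,55,85),TJ),(J2w(-15,55,180),TJ)]
follow(q0,w,True); goto(*w[0])
```

```text
[-0.83 -0.5   0.63  1.84  0.29  1.71  1.44] 0.0
[-0.23 -0.01  0.22  1.82  0.    1.33  0.42] 0.0
[ 0.58  0.27 -0.27  1.76  0.08  1.12  1.98] 0.0
[ 0.7   0.39 -0.41  1.82  0.19  0.97  1.89] 0.0
[ 0.71  0.25 -0.42  1.7   0.11  1.22  1.96] 0.0
[ 0.62 -0.05 -0.52  1.83 -0.03  1.35  1.68] 0.0
[ 0.65 -0.4  -1.06  2.11 -0.11  0.77  1.07] 0.0
[ 0.99 -0.07 -1.47  2.17  0.39  0.56  0.69] 0.0215
[ 0.91 -0.1  -1.19  2.22  0.23  0.48  0.99] 0.0215
[ 0.58 -0.39 -0.8   2.22 -0.16  0.7   1.3 ] 0.0215
t 14.1667 row [-0.0163, 0.0278, 0.0214] [64.2, 116.2, -199.2] w 0.02548063701403942 F [-0.1  0.1 -0.3]
```

Good to the board. I'll plan the way back to the handle from there.

Call:
apply_moves:
  steps:
    - [0,0,0,9,17,-28,-1]
    - [-0.005,0.01,0.01,18,33,-57,-1]
    - [-0.01,0.015,0.01,27,50,-85,-1]
    - [-0.015,0.02,0.02,37,66,-114,-1]
    - [-0.016,0.028,0.02,46,83,-142,-1]
    - [-0.016,0.028,0.02,55,100,-171,-1]
    - [-0.016,0.028,0.02,64,116,-199,-1]
    - [-0.016,0.028,0.02,64,116,-199,-1]
    - [-0.016,0.028,0.02,64,116,-199,-1]

```text
time: 14.92
ee_pos: [0.351, -0.0919, 0.3611]
eef_rot: [-0.045, 0.999, -0.001, 0.001]
ft_force: [-0.1, -0.6, -1.0]
width: 0.025
grip_force: 19.8
```

Run:
```python
from sim2 import *
print(r.read_state()['joint_positions'].round(2),r.read_state()['ee_pos']); goto(np.array([.475,-.04,.24]),Rz(-65))
```

```text
[-0.79 -0.49  0.62  1.84  0.28  1.7   1.46] [ 0.35100385 -0.09193663  0.36114478]
t 14.9167 row [0.0005, 0.0029, 1.2237] [-127.8, 40.8, 121.4] w 0.025043331585871555 F [-0.1 -0.6 -1. ]
```

Call:
apply_moves:
  steps:
    - [0,0,0.1,-11,3,10,-1]
    - [0,0,0.2,-21,7,20,-1]
    - [0,0,0.31,-32,10,30,-1]
    - [0,0,0.41,-43,14,40,-1]
    - [0,0,0.51,-53,17,50,-1]
    - [0,0,0.61,-64,20,60,-1]
    - [0,0,0.71,-75,24,71,-1]
    - [0,0,0.82,-85,27,81,-1]
    - [0,0,0.92,-96,31,91,-1]
    - [0,0,1.02,-107,34,101,-1]
    - [0,0,1.12,-117,37,111,-1]
    - [0,0.003,1.22,-128,41,121,-1]
    - [0,0.003,1.22,-128,41,121,-1]
    - [0,0.003,1.22,-128,41,121,-1]

```text
time: 16.08
ee_pos: [0.4739, -0.0406, 0.2383]
eef_rot: [0.535, 0.845, -0.002, -0.001]
ft_force: [-0.6, -0.6, -1.1]
width: 0.0253
grip_force: 19.8
```

Run:
```python
from sim2 import *
q=r.read_state()['joint_positions'];print(q.round(2),r.read_state()['ee_pos']); follow(q,[(np.array([*CL,.125]),TB)],True); goto(np.array([*CL,.125]),TB)
```

```text
[-0.67 -0.04  0.65  1.84  0.03  1.34  0.42] [ 0.47385803 -0.04058615  0.23834814]
[ 0.01  0.26  0.4   1.79 -0.11  1.11  2.13] 0.0005
t 16.0833 row [-0.0031, -0.0034, -1.2415] [-187.8, -55.5, 113.4] w 0.025316263967002577 F [-0.6 -0.6 -1.1]
```

Call:
apply_moves:
  steps:
    - [0,0,-0.1,-16,-5,5,-1]
    - [0,0,-0.2,-31,-9,10,-1]
    - [0,0,-0.31,-47,-14,15,-1]
    - [0,0,-0.41,-63,-19,20,-1]
    - [0,0,-0.52,-78,-23,30,-1]
    - [0,0,-0.62,-94,-28,40,-1]
    - [0,0,-0.72,-110,-32,50,-1]
    - [0,0,-0.83,-125,-37,60,-1]
    - [0,0,-0.93,-141,-42,70,-1]
    - [0,0,-1.03,-157,-46,80,-1]
    - [0,0,-1.14,-172,-51,95,-1]
    - [-0.003,-0.003,-1.241,-188,-55.5,113,-1]
    - [-0.003,-0.003,-1.241,-188,-55.5,113,-1]
    - [-0.003,-0.003,-1.241,-188,-55.5,113,-1]

```text
time: 17.25
ee_pos: [0.5029, -0.2346, 0.1262]
eef_rot: [-0.054, 0.999, 0.001, 0.0]
ft_force: [0.4, 0.8, -0.4]
width: 0.0257
grip_force: 19.8
```

Run:
```python
from sim2 import *
q=r.read_state()['joint_positions'];print(q.round(2),r.read_state()['ee_pos']); follow(q,[(np.array([*CL,.04]),TB)],True); goto(np.array([*CL,.125]),TB); goto(np.array([*CL,.0405]),TB)
```

```text
[-0.28  0.31  0.75  1.8  -0.23  1.12  2.23] [ 0.5028852  -0.23456963  0.12615315]
[-0.3   0.46  0.8   1.88 -0.39  0.97  2.36] 0.0
t 17.25 row [0.0015, 0.0008, -0.0037] [-0.7, 0.3, 1.2] w 0.025734582635887945 F [ 0.4  0.8 -0.4]
t 17.25 row [0.0015, 0.0008, -0.0037] [-0.6, 0.2, 85.7] w 0.025734582635887945 F [ 0.4  0.8 -0.4]
```

At the hover. Lowering to about 3 mm above the board.

Call:
apply_moves:
  steps:
    - [0,0,0,0,0,20,-1]
    - [0,0,0,0,0,45,-1]
    - [0.001,0,-0.003,0,0,65,-1]
    - [0.001,0,-0.003,-0.5,0,78,-1]
    - [0.001,0,-0.003,-0.5,0,83,-1]
    - [0.001,0,-0.003,-0.5,0,86,-1]
    - [0.001,0,-0.003,-0.5,0,86,-1]

```text
time: 17.83
ee_pos: [0.5052, -0.2331, 0.0409]
eef_rot: [-0.057, 0.998, 0.0, 0.002]
ft_force: [-0.0, 0.2, -1.3]
width: 0.0255
grip_force: 19.8
```

Call:
apply_moves:
  steps:
    - [0,0,0,0,0,0.7,-1]
    - [0,0,0,0,0,1.4,-1]
    - [0,0,0,0,0,1.4,-1]

```text
time: 18.08
ee_pos: [0.5052, -0.2333, 0.0394]
eef_rot: [-0.057, 0.998, 0.0, 0.002]
ft_force: [-0.1, -0.3, -1.0]
width: 0.0256
grip_force: 19.8
```

Call:
apply_moves:
  steps:
    - [0,0,0,0,0,0.5,-1]
    - [0,0,0,0,0,1,-1]
    - [0,0,0,0,0,1,-1]

```text
time: 18.33
ee_pos: [0.505, -0.2332, 0.038]
eef_rot: [-0.057, 0.998, 0.0, 0.001]
ft_force: [0.6, -0.4, 2.1]
width: 0.0253
grip_force: 19.9
```

Run:
```python
from h import *
s=r.read_state(); print(s['ee_pos'],s['ft_force'])
```

```text
[ 0.50499789 -0.23323313  0.03802408] [ 0.63226166 -0.35047691  2.11209652]
```

Call:
apply_moves:
  steps:
    - [0,0,0,0,0,0.5,-1]
    - [0,0,0,0,0,0.5,-1]

```text
time: 18.5
ee_pos: [0.5051, -0.2332, 0.038]
eef_rot: [-0.057, 0.998, 0.001, 0.001]
ft_force: [-3.5, 1.6, 8.6]
width: 0.0256
grip_force: 20.4
```

Call:
apply_moves:
  steps:
    - [0,0,0,0,0,0,-0.3]
    - [0,0,0,0,0,0,-0.1]
    - [0,0,0,0,0,0,0.1]
    - [0,0,0,0,0,0,0.1]
    - [0,0,0,0,0,0,0.1]
    - [0,0,0,0,0,-5,0.1]
    - [0,0,0,0,0,-20,0.1]
    - [0,0,0,0,0,-45,0.1]
    - [0,0,0,0,0,-75,0.1]
    - [0,0,0,0,0,-105,0.1]
    - [0,0,0,0,0,-130,0.1]
    - [0,0,0,0,0,-130,0.1]

```text
time: 19.5
ee_pos: [0.5067, -0.2346, 0.1725]
eef_rot: [-0.056, 0.998, -0.001, 0.005]
ft_force: [0.3, -0.3, 0.5]
width: 0.048
grip_force: 0.0
```

```bash
cat > plan3.py <<'E'
from sim2 import *
q0=r.read_state()['joint_positions']; print(q0.round(2))
for n in('top','scene'):
    W=cloud(shot(n))
    q=W[(W[...,0]>.45)&(W[...,0]<.56)&(W[...,1]<-.2)&(W[...,1]>-.27)&(W[...,2]>.068)&(W[...,2]<.085)]; print(n,'placed top',len(q),q.mean(0) if len(q) else '',cv2.minAreaRect(q[:,:2].astype(np.float32)) if len(q)>5 else '')
tail=[(J2w(-15.5,150,180),TJ),(J2w(-15.5,150,85),TJ),(J2w(-15.5,55,85),TJ),(J2w(-15.5,55,180),TJ)]
def run(w):
    q=q0; ms=[]
    for x in w+tail:
        q,e,mg=follow(q,[x]); ms.append(mg)
        if e>.01: return -1,q
    return min(ms[len(w):]),q
rng=np.random.default_rng(2); best=[]
import time; t0=time.time()
d=[(np.array([.44,-.05,.28]),TJ)]; print('direct',run(d))
while time.time()-t0<60:
    w=[]
    for k in range(rng.integers(1,3)):
        az=np.radians(rng.uniform(-25,20)); rad=rng.uniform(.36,.48); w.append((np.array([rad*np.cos(az),rad*np.sin(az),rng.uniform(.22,.36)]),Rz(rng.uniform(-60,60))))
    m,q=run(w); best.append((m,[(p.round(3).tolist(),round(np.degrees(R.from_matrix(Rt@np.diag([-1,1,-1.])).as_euler('zyx')[0]))) for p,Rt in w],q.round(2)))
best.sort(key=lambda b:b[0],reverse=True); print(len(best))
for b in best[:6]: print(b)
E
python3 plan3.py
```

```text
[-0.3   0.25  0.77  1.75 -0.19  1.2   2.2 ]
top placed top 0  
scene placed top 129 [ 0.5034076  -0.23672997  0.07356735] ((0.5042065978050232, -0.2361055463552475), (0.03291209042072296, 0.018583770841360092), 6.6567702293396)
direct (-1, array([-0.22263829, -0.499     ,  0.11251917,  2.20232553,  0.20194091,
        0.94336078,  1.27395855]))
292
(np.float64(0.17344533576422433), [([0.467, -0.031, 0.283], 44)], array([ 0.2 , -0.33, -0.52,  2.24,  0.08,  0.71,  1.08]))
(np.float64(0.1724618279594332), [([0.378, -0.015, 0.339], 50)], array([ 0.21, -0.33, -0.53,  2.24,  0.08,  0.71,  1.09]))
(np.float64(0.17244178709558172), [([0.354, -0.073, 0.233], 45), ([0.41, -0.15, 0.279], 32)], array([ 0.21, -0.33, -0.53,  2.24,  0.08,  0.71,  1.09]))
(np.float64(0.17128037071350544), [([0.436, -0.16, 0.278], 34)], array([ 0.23, -0.33, -0.54,  2.24,  0.07,  0.71,  1.09]))
(np.float64(0.1710445273400576), [([0.379, -0.01, 0.316], 48)], array([ 0.14, -0.32, -0.47,  2.24,  0.12,  0.72,  1.05]))
(np.float64(0.17078566239789966), [([0.424, -0.038, 0.299], 44)], array([ 0.23, -0.33, -0.54,  2.24,  0.07,  0.71,  1.09]))
```

The block stands upright on the board (top face at z 0.074, next to the clear-half centre, aligned with the board). Now back to the handle.

Run:
```python
from sim2 import *
goto(np.array([.424,-.038,.30]),Rz(44))
```

```text
t 19.6 row [-0.001, 0.0044, -0.6547] [57.8, 203.4, -131.9] w 0.04770598896694858 F [-0.3  0.2 -0.4]
```

Call:
apply_moves:
  steps:
    - [0,0,-0.04,4,10,-25,0.5]
    - [0,0,-0.12,10,35,-50,0.5]
    - [0,0,-0.2,18,60,-70,0.5]
    - [0,0,-0.29,26,90,-85,0.5]
    - [0,0,-0.38,34,120,-100,0.5]
    - [0,0,-0.47,42,148,-115,0.5]
    - [0,0,-0.57,50,176,-125,0.5]
    - [0,0.004,-0.655,58,203,-132,0.5]
    - [0,0.004,-0.655,58,203,-132,0.5]
    - [0,0.004,-0.655,58,203,-132,0.5]

```text
time: 20.43
ee_pos: [0.4232, -0.037, 0.2987]
eef_rot: [-0.376, 0.927, 0.0, -0.001]
ft_force: [-0.2, -0.7, -0.2]
width: 0.0653
grip_force: 0.0
```

Run:
```python
from sim2 import *
q=r.read_state()['joint_positions'];print(q.round(2))
follow(q,[(J2w(-15.5,151,180),TJ),(J2w(-15.5,151,85),TJ),(J2w(-15.5,55,85),TJ),(J2w(-15.5,55,180),TJ)],True)
goto(J2w(-15.5,151,180),TJ)
```

```text
[-0.61 -0.21  0.51  1.84  0.1   1.48  2.22]
[ 0.27 -0.24 -0.77  2.14  0.17  0.75  0.85] 0.0084
[ 0.46  0.07 -1.03  2.14  0.65  0.64  0.44] 0.0084
[ 0.55 -0.08 -0.87  2.23  0.33  0.5   0.89] 0.0084
[ 0.3  -0.34 -0.6   2.23  0.03  0.71  1.13] 0.0084
t 20.4333 row [0.2302, -0.4913, 0.8589] [-189.8, 97.0, 95.3] w 0.06530134102282278 F [-0.2 -0.7 -0.2]
```

Call:
apply_moves:
  steps:
    - [0.02,-0.04,0.07,-16,8,4,0.5]
    - [0.04,-0.08,0.14,-32,16,9,0.5]
    - [0.06,-0.12,0.21,-47,24,15,0.5]
    - [0.08,-0.16,0.29,-63,32,22,0.5]
    - [0.1,-0.2,0.36,-79,40,29,0.5]
    - [0.12,-0.25,0.43,-95,48,36,0.5]
    - [0.13,-0.29,0.5,-111,57,44,0.5]
    - [0.15,-0.33,0.57,-127,65,52,0.5]
    - [0.17,-0.37,0.64,-142,73,62,0.5]
    - [0.19,-0.41,0.72,-158,81,73,0.5]
    - [0.21,-0.45,0.79,-174,89,84,0.5]
    - [0.23,-0.491,0.859,-190,97,95,0.5]
    - [0.23,-0.491,0.859,-190,97,95,0.5]
    - [0.23,-0.491,0.859,-190,97,95,0.5]
    - [0.23,-0.491,0.859,-190,97,95,0.5]

```text
time: 21.68
ee_pos: [0.493, 0.1619, 0.2034]
eef_rot: [0.054, 0.965, -0.015, 0.258]
ft_force: [-0.1, 0.9, -0.7]
width: 0.0654
grip_force: 0.0
```

Run:
```python
from sim2 import *
q=r.read_state()['joint_positions'];print(q.round(2))
follow(q,[(J2w(-15.5,151,85),TJ),(J2w(-15.5,55,85),TJ),(J2w(-15.5,55,180),TJ)],True)
goto(J2w(-15.5,151,180),TJ); goto(J2w(-15.5,151,85),TJ)
c=shot('wrist'); X=(cloud(c)-O)@J*1000; n=X[...,2]
m=(n>105)&(n<125)&(X[...,0]<20)&(abs(X[...,1]-150)<40); p=X[m]; print('handle',np.percentile(p,[2,50,98],0).round(1).tolist())
hsv=cv2.cvtColor(np.array(c['pixels']),cv2.COLOR_RGB2HSV)
br=(hsv[...,0]>18)&(hsv[...,0]<32)&(hsv[...,1]>150)&(hsv[...,2]>90)&(n>95)&(n<140)&(X[...,0]>40)&(X[...,0]<80)
v,u=np.nonzero(br); print('brass',len(u),(u.mean(),v.mean()) if len(u) else '')
```

```text
[-0.55 -0.19 -0.09  2.16  0.46  0.83  0.57]
[-0.69 -0.    0.12  2.19  0.58  0.62  0.47] 0.0
[-0.68 -0.12  0.31  2.29  0.53  0.55  0.7 ] 0.0
[-0.55 -0.33  0.1   2.27  0.42  0.8   0.78] 0.0
t 21.6833 row [-0.0032, -0.0016, -0.0022] [1.7, 2.8, -0.7] w 0.0654389198188716 F [-0.1  0.9 -0.7]
t 21.6833 row [-0.0032, -0.0016, -0.0022] [1.6, 3.1, 94.3] w 0.0654389198188716 F [-0.1  0.9 -0.7]
handle [[-26.9, 142.8, 107.2], [-16.7, 151.0, 118.5], [-3.0, 159.8, 120.2]]
brass 0
```

Call:
apply_moves:
  steps:
    - [0,0,0,1.5,3,20,0.5]
    - [0,0,0,1.5,3,45,0.5]
    - [0,0,0,1.5,3,70,0.5]
    - [-0.003,0,-0.002,1.5,3,85,0.5]
    - [-0.003,0,-0.002,1.5,3,92,0.5]
    - [-0.003,0,-0.002,1.5,3,94,0.5]
    - [-0.003,0,-0.002,1.5,3,94,-1]
    - [-0.003,0,-0.002,1.5,3,94,-1]
    - [-0.003,0,-0.002,1.5,3,94,-1]
    - [-0.003,0,-0.002,1.5,3,94,-1]
    - [-0.003,0,-0.002,1.5,3,94,-1]
    - [-0.003,0,-0.002,1.5,3,94,-1]
    - [-0.003,0,-0.002,1.5,3,94,-1]
    - [-0.003,0,-0.002,1.5,3,94,-1]
    - [-0.003,0,-0.002,1.5,3,94,-1]
    - [-0.003,0,-0.002,1.5,3,94,-1]
    - [-0.003,0,-0.002,1.5,3,94,-1]
    - [-0.003,0,-0.002,1.5,3,94,-1]
  force: 25

```text
time: 23.23
ee_pos: [0.5385, 0.1603, 0.1219]
eef_rot: [0.053, 0.964, -0.014, 0.258]
ft_force: [-3.8, -3.6, 4.4]
width: 0.018
grip_force: 25.0
```

Run:
```python
from h import *
s=r.read_state(); print(s['width'],s['grip_force'],s['ft_force'],((s['ee_pos']-O)@J*1000).round(1))
from sim2 import fk
# marker & pointer by rays: top and scene with n,s planes in jig
for n in('top','scene'):
    c=load(n); hsv=cv2.cvtColor(np.array(c['pixels']),cv2.COLOR_RGB2HSV); X=(cloud(c)-O)@J*1000
    br=(hsv[...,0]>18)&(hsv[...,0]<32)&(hsv[...,1]>140)&(hsv[...,2]>80)&(X[...,0]>45)&(X[...,0]<80)&(X[...,2]>95)&(X[...,2]<140)&(X[...,1]>20)&(X[...,1]<130)
    v,u=np.nonzero(br); print(n,len(u),u.mean(),v.mean())
    p,d=ray(c,u.mean(),v.mean()); p=(p-O)@J*1000; d=d@J; 
    for h in(111,116,121): print(h,(p+d*(h-p[2])/d[2]).round(1))
```

```text
0.017956481792390542 24.999732489231974 [-3.78086845 -3.639579    4.38099994] [-15.2 151.5  86.1]
top 18 275.5 167.0
111 [ 62.2  57.5 111. ]
116 [ 63.8  56.8 116. ]
121 [ 65.5  56.1 121. ]
scene 27 300.3703703703704 141.0
111 [ 67.8  55.6 111. ]
116 [ 66.8  51.7 116. ]
121 [ 65.8  47.7 121. ]
```

Call:
apply_moves:
  steps:
    - [0,0,0,0,-5,0,-1]
    - [0,0,0,0,-15,0,-1]
    - [0,0,0,0,-28,0,-1]
    - [0,0,0,0,-42,0,-1]
    - [0,0,0,0,-56,0,-1]
    - [0,0,0,0,-70,0,-1]
    - [0,0,0,0,-82,0,-1]
    - [0,0,0,0,-90,0,-1]
    - [0,0,0,0,-94,0,-1]
    - [0,0,0,0,-94,0,-1]
    - [0,0,0,0,-94,0,-1]

```text
time: 24.15
ee_pos: [0.5283, 0.0673, 0.1219]
eef_rot: [0.053, 0.964, -0.014, 0.259]
ft_force: [-4.3, -2.0, 6.7]
width: 0.0178
grip_force: 25.0
```

Run:
```python
from h import *
s=r.read_state(); print(s['width'],s['ft_force'],((s['ee_pos']-O)@J*1000).round(1))
c=shot('wrist'); k=shot('scene'); t=shot('top')
a=np.array(k['pixels'])[115:185,255:345,::-1]; b=np.array(c['pixels'])[240:390,200:460,::-1]; e=np.array(t['pixels'])[150:205,240:310,::-1]
z=cv2.INTER_CUBIC
top=np.hstack([cv2.resize(a,(385,300),interpolation=z),cv2.resize(e,(382,300),interpolation=z)])
cv2.imwrite('pics/m2.png',np.vstack([top,cv2.resize(b,(767,295),interpolation=z)[:, :767]]))
```

```text
0.01779518990474015 [-4.32592622 -2.00164519  6.72612018] [-15.3  58.   86. ]
```

View pics/m2.png

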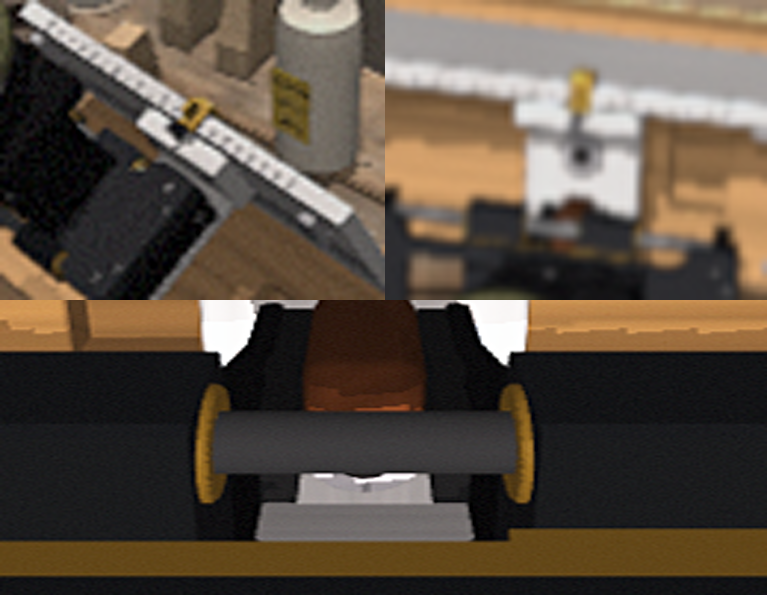

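Crops: in both scene (190,115) and top (582,90) the clip is almost in line with the pointer. The wrist view is blocked by the gripper, so I'll release, back off and measure precisely.

Call:
apply_moves:
  steps:
    - [0,0,0,0,0,0,-0.3]
    - [0,0,0,0,0,0,-0.1]
    - [0,0,0,0,0,0,0]
    - [0,0,0,0,0,0,0]
    - [0,0,0,0,0,0,0]
    - [0,0,0,0,0,0,0]
    - [0,0,0,0,0,-10,0.1]
    - [0,0,0,0,0,-30,0.2]
    - [0,0,0,0,0,-55,0.2]
    - [0,0,0,20,0,-75,0.2]
    - [0,0,0,40,0,-85,0.2]
    - [0,0,0,55,0,-90,0.2]
    - [0,0,0,55,0,-90,0.2]
    - [0,0,0,55,0,-90,0.2]

```text
time: 25.47
ee_pos: [0.4363, 0.078, 0.1725]
eef_rot: [0.052, 0.964, -0.013, 0.259]
ft_force: [0.6, 0.0, -0.3]
width: 0.0524
grip_force: 0.0
```

Run:
```python
from h import *
s=r.read_state(); print(s['joint_positions'].round(2),((s['ee_pos']-O)@J*1000).round(1))
c=shot('wrist'); shot('scene'); shot('top'); X=(cloud(c)-O)@J*1000
m=(X[...,0]>40)&(X[...,0]<80)&(X[...,2]>75)&(X[...,2]<140)&(X[...,1]>30)&(X[...,1]<90); v,u=np.nonzero(m); print(u.min(),u.max(),v.min(),v.max())
b=(u.min(),v.min(),u.max(),v.max()); k=min(780/(b[2]-b[0]),560/(b[3]-b[1])); save(c,'w5',b,k); print(b,k)
```

```text
[-0.46 -0.4  -0.05  2.38  0.4   0.76  0.72] [-70.2  58.6 176.2]
288 362 328 361
(np.int64(288), np.int64(328), np.int64(362), np.int64(361)) 10.54054054054054
```

View pics/w5.png

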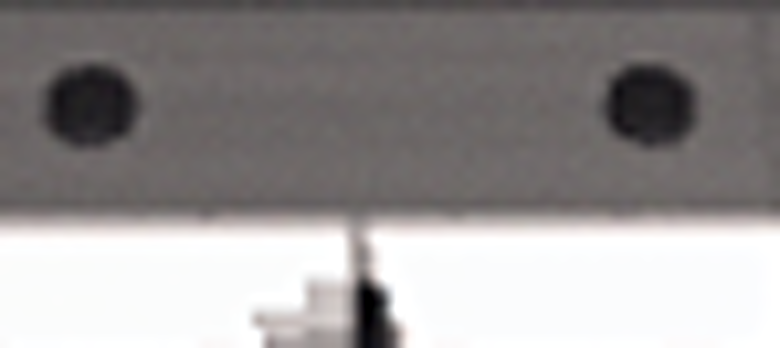

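The crop shows only the carriage's rear shoe with the pointer foot at its lower edge; the rail is hidden. I'll move over the rail so the clip and pointer lie between the fingertips, and measure from pixel numbers.

Call:
apply_moves:
  steps:
    - [0,0,0,-20,0,0,0.6]
    - [0,0,0,-45,0,0,0.6]
    - [0,0,0,-70,0,0,0.6]
    - [0,0,0,-95,0,0,0.6]
    - [0,0,0,-110,0,0,0.6]
    - [0,0,0,-115,0,0,0.6]
    - [0,0,0,-115,0,0,0.6]
    - [0,0,0,-115,0,0,0.6]

```text
time: 26.28
ee_pos: [0.5347, 0.0669, 0.2287]
eef_rot: [0.053, 0.965, -0.014, 0.258]
ft_force: [-1.0, 0.4, -1.2]
width: 0.0698
grip_force: 0.0
```

Run:
```python
from h import *
s=r.read_state(); print(((s['ee_pos']-O)@J*1000).round(1))
c=shot('wrist'); X=(cloud(c)-O)@J*1000; im=np.array(c['pixels']); hsv=cv2.cvtColor(im,cv2.COLOR_RGB2HSV)
br=((hsv[...,0]>15)&(hsv[...,0]<34)&(hsv[...,1]>120)&(X[...,0]>40)&(X[...,0]<85)&(X[...,2]>90)&(X[...,2]<145)&(abs(X[...,1]-55)<35)).astype(np.uint8)
n,l,st,ce=cv2.connectedComponentsWithStats(br); 
for i in range(1,n):
    if st[i,4]>5: print('brass',st[i],ce[i].round(1),X[l==i].mean(0).round(1))
dk=((im.max(-1)<70)&(X[...,0]>35)&(X[...,0]<62)&(X[...,2]>70)&(X[...,2]<125)&(abs(X[...,1]-57)<25)).astype(np.uint8)
n,l,st,ce=cv2.connectedComponentsWithStats(dk); 
for i in range(1,n):
    if st[i,4]>5: print('dark',st[i],ce[i].round(1),X[l==i].mean(0).round(1))
m=(X[...,0]>35)&(X[...,0]<75)&(X[...,2]>80)&(X[...,2]<130)&(abs(X[...,1]-57)<30); v,u=np.nonzero(m); print(u.min(),u.max(),v.min(),v.max())
```

```text
[ 43.7  58.2 175.3]
brass [313 235  17  26 389] [320.7 248.6] [ 64.7  56.2 117.1]
dark [289 206  10   5  44] [293.1 208. ] [41.7 36.3 97.7]
dark [349 206   8   5  38] [352.7 208. ] [41.8 79.3 97.6]
dark [322 223   4   9  28] [323.2 226.9] [ 48.3  57.9 117.9]
279 365 202 260
```

Run:
```python
from h import *
c=load('wrist'); im=np.array(c['pixels']).astype(int); X=(cloud(c)-O)@J*1000
hsv=cv2.cvtColor(np.array(c['pixels']),cv2.COLOR_RGB2HSV)
for v in range(222,262,2):
    b=[u for u in range(300,340) if 15<hsv[v,u,0]<34 and hsv[v,u,1]>120]
    d=255-im[v,316:332].max(-1); d=np.clip(d-100,0,None)
    print(v,'brass',(b[0],b[-1]) if b else '','dark c',round((d*np.arange(316,332)).sum()/max(d.sum(),1),1),'n',X[v,321,2].round(0),'y',X[v,321,1].round(1),im[v,312:331].max(-1).tolist())
```

```text
222 brass  dark c 322.9 n 109.0 y 56.4 [251, 251, 252, 248, 221, 224, 227, 216, 198, 185, 127, 98, 141, 247, 255, 253, 251, 251, 251]
224 brass  dark c 323.0 n 108.0 y 56.4 [254, 255, 255, 255, 247, 195, 198, 201, 211, 174, 6, 23, 1, 147, 255, 255, 252, 252, 251]
226 brass  dark c 323.0 n 109.0 y 56.4 [215, 190, 192, 195, 197, 200, 200, 204, 211, 180, 10, 26, 15, 160, 255, 255, 254, 252, 252]
228 brass  dark c 323.5 n 108.0 y 56.4 [202, 206, 210, 208, 206, 211, 209, 211, 207, 140, 12, 26, 24, 47, 119, 233, 255, 255, 253]
230 brass  dark c 323.4 n 109.0 y 56.4 [137, 147, 157, 152, 153, 153, 153, 154, 163, 130, 10, 24, 22, 46, 120, 149, 221, 255, 252]
232 brass  dark c 322.2 n 108.0 y 56.4 [156, 123, 129, 134, 126, 128, 128, 128, 132, 123, 95, 108, 111, 99, 99, 127, 167, 225, 210]
234 brass  dark c 323.8 n 107.0 y 56.4 [103, 111, 110, 111, 109, 112, 113, 110, 110, 104, 103, 110, 120, 101, 83, 110, 106, 103, 102]
236 brass (313, 328) dark c 323.4 n 113.0 y 56.4 [106, 83, 101, 105, 106, 102, 104, 110, 107, 101, 112, 115, 115, 91, 82, 112, 105, 100, 111]
238 brass (313, 328) dark c 323.4 
[... 987 characters left out ...]
329) dark c 0.0 n 126.0 y 56.4 [227, 216, 248, 245, 246, 249, 238, 215, 244, 247, 240, 233, 250, 248, 248, 250, 247, 213, 193]
254 brass (300, 329) dark c 0.0 n 125.0 y 56.4 [191, 216, 249, 246, 247, 249, 238, 217, 247, 248, 242, 232, 249, 248, 248, 249, 248, 212, 191]
256 brass (313, 329) dark c 0.0 n 125.0 y 56.4 [190, 223, 249, 245, 247, 249, 238, 222, 250, 251, 244, 235, 250, 248, 248, 250, 248, 214, 187]
258 brass (313, 329) dark c 0.0 n 126.0 y 56.4 [201, 220, 249, 246, 247, 249, 236, 222, 253, 251, 243, 234, 250, 249, 249, 251, 249, 210, 192]
260 brass (313, 329) dark c 331.0 n 125.0 y 56.4 [224, 239, 255, 255, 255, 255, 253, 243, 255, 255, 255, 241, 255, 255, 255, 255, 255, 190, 162]
```

Relative measure in one view: clip fin centre at column 320.8, pointer at column 323.2, so the pointer is about 1.7 mm too far left. Regripping to nudge it right.

Call:
apply_moves:
  steps:
    - [0,0,0,20,0,0,0.6]
    - [0,0,0,40,0,0,0.4]
    - [0,0,0,55,0,0,0.2]
    - [0,0,0,59,0,10,0]
    - [0,0,0,59,0,35,0]
    - [0,0,0,59,0,60,0]
    - [0,0,0,59,0,78,0]
    - [0,0,0,59,0,87,0]
    - [0,0,0,59,0,89,0]
    - [0,0,0,59,0,89,-1]
    - [0,0,0,59,0,89,-1]
    - [0,0,0,59,0,89,-1]
    - [0,0,0,59,0,89,-1]
    - [0,0,0,59,0,89,-1]
    - [0,0,0,59,0,89,-1]
    - [0,0,0,59,0,89,-1]
    - [0,0,0,59,0,89,-1]
    - [0,0,0,59,0,89,-1]
    - [0,0,0,59,0,89,-1]
  force: 25

```text
time: 27.92
ee_pos: [0.5289, 0.068, 0.1238]
eef_rot: [0.052, 0.964, -0.013, 0.259]
ft_force: [-6.0, -0.0, 8.3]
width: 0.0178
grip_force: 25.0
```

Run:
```python
from h import *
s=r.read_state(); print(s['width'],s['grip_force'],s['ft_force'],((s['ee_pos']-O)@J*1000).round(2))
```

```text
0.017758546915343697 25.001186637673527 [-6.03365646 -0.04219454  8.34611311] [-13.85  58.77  87.49]
```

Call:
apply_moves:
  steps:
    - [0,0,0,0,-1,0,-1]
    - [0,0,0,0,-2,0,-1]
    - [0,0,0,0,-2,0,-1]
    - [0,0,0,0,-2,0,-1]
    - [0,0,0,0,-2,0,-1]

```text
time: 28.33
ee_pos: [0.5288, 0.0667, 0.1239]
eef_rot: [0.052, 0.964, -0.013, 0.259]
ft_force: [-4.4, 2.3, 4.8]
width: 0.0177
grip_force: 25.0
```

Run:
```python
from h import *
s=r.read_state(); print(s['ft_force'],((s['ee_pos']-O)@J*1000).round(2))
```

```text
[-4.35784871  2.33249183  4.81232069] [-13.84  57.47  87.51]
```

Call:
apply_moves:
  steps:
    - [0,0,0,0,-0.5,0,-1]
    - [0,0,0,0,-0.5,0,-1]
    - [0,0,0,0,-0.5,0,-0.3]
    - [0,0,0,0,-0.5,0,-0.1]
    - [0,0,0,0,-0.5,0,0]
    - [0,0,0,0,-0.5,0,0]
    - [0,0,0,0,-0.5,0,0]
    - [0,0,0,0,-0.5,0,0]
    - [0,0,0,0,0,-10,0.1]
    - [0,0,0,0,0,-35,0.3]
    - [0,0,0,0,0,-65,0.6]
    - [0,0,0,-20,0,-85,0.6]
    - [0,0,0,-45,0,-88,0.6]
    - [0,0,0,-58,0,-88,0.6]
    - [0,0,0,-58,0,-88,0.6]
    - [0,0,0,-58,0,-88,0.6]

```text
time: 29.67
ee_pos: [0.5345, 0.0649, 0.2279]
eef_rot: [0.053, 0.965, -0.013, 0.258]
ft_force: [-0.1, -0.5, -1.0]
width: 0.0694
grip_force: 0.0
```

```bash
cat > mark.py <<'E'
from h import *
c=shot('wrist'); im=np.array(c['pixels']).astype(int); X=(cloud(c)-O)@J*1000; hsv=cv2.cvtColor(np.array(c['pixels']),cv2.COLOR_RGB2HSV)
br=((hsv[...,0]>15)&(hsv[...,0]<34)&(hsv[...,1]>120)&(X[...,0]>40)&(X[...,0]<85)&(X[...,2]>90)&(X[...,2]<145)&(abs(X[...,1]-55)<35)).astype(np.uint8)
n,l,st,ce=cv2.connectedComponentsWithStats(br); i=1+st[1:,4].argmax(); print('brass',st[i],ce[i].round(2),X[l==i].mean(0).round(2))
v0=st[i,1]; c0=int(ce[i][0])
for v in range(v0-14,v0+22,2): print(v,c0-9,im[v,c0-9:c0+11].max(-1).tolist(),X[v,c0].round(1))
E
python3 mark.py
```

```text
brass [316 236  17  26 396] [323.62 249.32] [ 64.65  56.25 117.04]
222 314 [251, 251, 251, 251, 253, 255, 255, 220, 185, 147, 220, 255, 251, 249, 252, 251, 251, 251, 251, 251] [ 47.8  55.9 108.7]
224 314 [252, 253, 253, 255, 250, 190, 198, 210, 172, 20, 23, 15, 164, 255, 255, 252, 251, 251, 251, 251] [ 48.3  55.9 111. ]
226 314 [222, 226, 227, 227, 219, 197, 202, 212, 177, 12, 22, 11, 156, 255, 255, 253, 253, 252, 252, 252] [ 48.1  55.9 115.3]
228 314 [190, 199, 200, 200, 204, 204, 208, 217, 181, 12, 26, 16, 112, 220, 240, 222, 229, 253, 254, 253] [ 48.5  55.9 118. ]
230 314 [248, 158, 164, 167, 166, 167, 166, 160, 131, 18, 27, 22, 56, 122, 156, 147, 221, 255, 255, 250] [ 48.4  55.8 121.7]
232 314 [255, 135, 147, 149, 149, 150, 155, 140, 97, 78, 86, 88, 81, 116, 157, 151, 140, 233, 255, 255] [ 49.   55.8 123.7]
234 314 [105, 107, 109, 109, 107, 107, 109, 108, 99, 103, 113, 113, 100, 81, 109, 109, 102, 102, 95, 92] [ 50.5  55.8 123.3]
236 314 [100, 94, 75, 73, 71, 74, 74, 80, 88, 110, 116, 117, 90, 60, 79, 74, 78, 74, 86, 98] [ 52.   55.8 123.4]
238 314 [185, 153, 213, 239, 236, 241, 
[... 538 characters left out ...]
210, 255, 249, 248, 249, 241, 236, 255] [ 60.2  55.8 121.1]
248 314 [255, 218, 230, 246, 244, 246, 253, 235, 59, 68, 60, 73, 206, 255, 249, 248, 249, 242, 237, 255] [ 59.9  55.8 124.9]
250 314 [196, 180, 233, 248, 245, 245, 250, 241, 213, 251, 254, 241, 229, 252, 249, 248, 249, 242, 228, 255] [ 61.2  55.8 125.3]
252 314 [247, 203, 231, 249, 245, 246, 249, 239, 221, 246, 247, 240, 228, 250, 248, 248, 249, 242, 221, 238] [ 63.1  55.8 124.4]
254 314 [207, 206, 231, 249, 246, 247, 250, 239, 222, 245, 248, 240, 228, 250, 248, 248, 250, 244, 213, 221] [ 63.7  55.8 126.2]
256 314 [207, 208, 232, 249, 246, 247, 250, 240, 224, 249, 250, 241, 232, 249, 249, 248, 250, 245, 213, 220] [ 65.9  55.8 124.7]
```

Fin centre at column 324.0, pointer at 324.1: aligned to within about 0.2 mm. Last check of the placed block, then hand in.

Run:
```python
from h import *
for n in('top','scene'):
    W=cloud(shot(n))
    for y0 in(-.235,-.312):
        q=W[(W[...,0]>.45)&(W[...,0]<.56)&(abs(W[...,1]-y0)<.03)&(W[...,2]>.068)&(W[...,2]<.085)]; print(n,len(q),q.mean(0).round(4) if len(q) else '')
s=r.read_state(); print(s['time'],s['ft_force'].round(1)); print(r.close_job())
```

```text
top 66 [ 0.5012 -0.231   0.0739]
top 64 [ 0.4966 -0.3098  0.0743]
scene 126 [ 0.5034 -0.2366  0.0739]
scene 139 [ 0.497  -0.315   0.0745]
29.8167 [0.3 0.6 0.3]
the job is handed in; nothing more can be done
None
```

The job is handed in at 29.8 s: the carriage went to the left stop, the drilled block stands upright on the clear part of the board, and the pointer is back within about 0.2 mm of the brass clip; one slip, I viewed 11 pictures against the limit of 10.

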